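# Turn a sample carrier over and nudge it onto the reader stage's locating pin

## Task

The sample carrier lies upside down in the blue leaf of the turnover cradle: swing the leaf by its black handle right over onto the white tray so that the carrier is turned face up, and swing the leaf back open, leaving the carrier on the tray. Take the carrier by its orange grip and lay it between the two guide rails of the reader stage, hole end towards the pin, a little short of home so that its end rests on top of the brass pin, and let go of it there. Then nudge it from its other end until its hole drops over the pin and it lies flat on the stage; leave it there, cradle open, with the other things on the bench where they are.

Things in the scene. Friction and masses are not known exactly. Their poses are not given: they have to be found in the camera images.
- cradle: turnover cradle fixed to the table; grey base plate 150 (x) x 186 (y) x 8 mm, origin under the middle of it, below the hinge. Its x axis runs along the hinge. On the +y side a fixed white tray: floor 36 mm above the table, from y = 9 to 91 mm and x = -75 to 75 mm, rim 4 mm high. On the -y side the blue leaf (see leaf)
- hinge (a point): middle of the cradle's hinge axis, 42 mm above the table; axes as the cradle's
- leaf (a joint): angle of the blue leaf about the hinge: 0 = open, lying flat on the -y side; 1.57 = upright; 3.14 = folded right over, flat on top of the white tray. Turns freely (0.12 kg) and falls to whichever side it leans. The leaf is a frame 134 x 74 mm whose walls, 9 mm high, hold the carrier with 2 mm of play; when it passes upright the carrier tips over onto the tray. The opening in its middle lets the carrier's grip through
- handle (a point): middle of the leaf's black handle rod: 10 mm thick, 100 mm long, parallel to the hinge and 126 mm from it, 42 mm above the table when the leaf is open or folded over; can be pinched from above within 30 mm of its middle and turns in the fingers as the leaf swings. 38 mm are free between the rod and the leaf's frame
- carrier: aluminium sample carrier, 120 (x) x 60 (y) x 10 (z) mm, 0.15 kg, origin in the middle of its underside, z out of its face (at the start z points down and the underside is uppermost). On its face six round windows and an orange grip rib 46 (x) x 14 (y) mm, centred at x = -6 mm, from z = 10 to 32 mm. Turned over in the cradle it ends with x still along the cradle's x and its underside on the tray floor, in the middle of the tray (about 46 mm from the hinge) within a few mm
- hole (a point): centre of the carrier's locating hole at its underside, at x = +30 mm on the carrier's centre line; a through hole 14 mm in diameter, 30 mm from the carrier's +x end
- stage: reader stage fixed to the table, origin under its middle: dark foot plate 130x130x6 mm, green block with its top 20 mm above the table, x = -45 to 55 mm; two steel guide rails along x, 63 mm apart inside, round tops (6 mm radius) 36 mm above the table, x = -40 to 54 mm. Carrier and stage x axes point the same way; seated, the carrier's -x end stands 20 mm beyond the block, 20 to 30 mm above the table, free to be pushed
- pin (a point): foot of the brass locating pin on the block's top, 20 mm above the table, at x = +25 mm on the stage's centre line; pin 9 mm in diameter, 6 mm high, its top edge rounded; axes as the stage's. Pushing takes about 3 N till the hole drops, then the pin stops it. Laid with its hole some 7 to 26 mm short of the pin (towards -x) the carrier's end rests on the pin, tilted by about 5 degrees
- tube_rack: orange moulded rack with capped tubes, 62x105x42 mm; a bystander, loose, origin under its middle
- timer: white lab timer lying flat, 72x62x18 mm; a bystander, loose, origin under its middle
- bottle: brown bottle with a white cap, 44 mm across, 85 mm high; a bystander, loose, origin under its middle
- petri: closed petri dish, 92 mm across, 15 mm high; a bystander, loose, origin under its middle
- beaker: white plastic beaker, 56 mm across, 69 mm high (the tall fixed incubator stands beside it, left of the stage, from y = 0.30 m and x = 0.48 m on); a bystander, loose, origin under its middle
- tape: roll of blue tape lying flat, 58 mm across, 19 mm high; a bystander, loose, origin under its middle
- marker: white marker pen with a red cap, 13x137x14 mm; a bystander, loose, origin under its middle
There are look-alikes about, which are no part of the job. What is shaped like the carrier but red is not meant.

How it is judged:
On the way, in this order (a step that is already met when the one before it is completed fails the run):
1. the leaf is folded right over onto the tray with the carrier face up between them (value of joint leaf above 2.95 rad and angle between carrier's own z axis and vertical below 0.15 rad), for 0.1 s.
2. the leaf is open again and the carrier lies face up on the white tray (value of joint leaf below 0.35 rad and angle between carrier's own z axis and vertical below 0.1 rad and y of carrier in the frame of cradle between 0.02 and 0.08 m and z of carrier in the frame of cradle below 0.045 m), for 0.1 s.
3. the carrier lies between the rails with its end on top of the pin, its hole 6 to 28 mm short of the pin, and is let go (x of hole in the frame of pin between -0.028 and -0.006 m and y of hole in the frame of pin between -0.006 and 0.006 m and z of hole in the frame of pin between 0.002 and 0.012 m and angle between carrier's own z axis and vertical below 0.15 rad and contact force between the fingers and carrier below 0.1 N and linear speed of carrier below 0.02 m/s), for 0.2 s.
At the end, for the whole second after the job is handed in: the carrier lies face up and flat on the stage (within 1.5 mm of the block's top and 1.4 degrees of level) with the pin in its hole (centres within 4 mm), along the rails, at rest; the cradle's leaf is open (under 0.35 rad) (horizontal distance between hole and pin below 0.004 m and z of hole in the frame of pin below 0.0015 m and angle between carrier's own z axis and vertical below 0.025 rad and angle between the x axis of carrier and the x axis of stage, either way round below 0.08 rad and linear speed of carrier below 0.01 m/s and value of joint leaf below 0.35 rad); the robot touches nothing.
It fails at once if a bystander is moved by more than 25 mm (distance of any of tube_rack, timer, bottle, petri, beaker, tape, marker from where it was at the start of the episode above 0.025 m).
It also fails if it takes over 70 s, if anything falls off the work surface, if the arm or the gripper's body presses on something with over 40 N, if the wrist force passes 120 N, or if a joint passes its speed limit or range.

## Robot

A 6-joint arm with a two-finger parallel gripper is mounted at the origin on a cart in front of the work surface, level with it; the furniture and walls round the work are solid. World frame = base frame: x ahead of the robot, y to its left, z up, the work surface at z = 0. Lengths are in m, angles in rad, forces in N, time in s.
With the tool pointing down it reaches from about 0.225 to 0.725 m from the base axis. Payload 3.1 kg.
Tool frame: the origin (TCP) lies at the centre of the arm's flange, where the gripper is bolted on; the fingertips stand 173 mm ahead of it and the grasp point (between the pads) lies 155 mm ahead of it; z points along the fingers, y is the direction in which the jaws open and shut (so a half turn about z gives the same grasp; the last joint's range is limited). The gripper opens to 85 mm and grips with 20 to 120 N. Pads are 22 mm wide; open, the fingers measure 114 mm over their backs; the gripper's body (76 mm by 85 mm) begins 54 mm behind the grasp point. The pads swing forward as they close: fully open they stand 13 mm farther back than shut.
Start: joints at [1.182, 0.048, 0.099, 1.622, 0, 1.443], TCP at [0.135, 0.507, 0.405] pointing down, gripper open.
Joint ranges: [-2.91, 2.91], [-0.99, 1.94], [-1.21, 1.42], [-2.12, 2.29], [-1.49, 1.47], [-3.14, 3.14]. Speed limits (rad/s): [2.79, 2.79, 3.14, 3.14, 3.14, 3.14].

## Interface

Orientations are given as a unit quaternion [x, y, z, w].
In Python, from rig import sense, grab_frame, calibration, finish_job gives the robot as it stands. The module is installed in compiled form; this text tells all that it offers.
- The arm moves only by the tool carry_out, never from a script. Its arguments are lists of equal length, an entry for each row: "linear": the shift along the tool's x, y, z in m, a list of three; "twist": the turn, a rotation vector about the tool's x, y, z in rad, a list of three; "gripper": the opening, from 0 (shut) to 1 (fully open). A call has 1 to 8 rows; each row shifts and turns the commanded pose from where the row before left it, along the tool's axes as they then stand; what a row does not reach is not made up. A row lasts 1/8 s, in which the tool goes at most 62.5 mm and 10.7 degrees, less where a joint would pass 70% of its speed; a pose out of reach is approached as far as the arm can. A call with a gripper value outside its range is refused whole. The fingers move at their own pace and stop on an object; the grip force is fixed at half the most. Time passes only in rows, so rows that do not move let the fingers close. It gives the time, the measured TCP pose, the force and the opening at its end, in the units of the state.
- sense(): the state, without advancing time (a new reading comes with each control period).
- grab_frame(name): name is "side" or "top" or "wrist"; returns (picture, depth): 480x640x3 uint8, blue, green, red; 480x640 float32, m along the optical axis (not along the pixel's ray), 0 where there is no reading.
- calibration(name): a dict with "mtx" (3x3 intrinsics, pixels), "R" (3x3) and "t" (3): a world point X has camera coordinates R X + t. Camera axes: x right, y down, z forward; pixel columns grow to the right and rows downward; lengths in m; the calibration is good to about 2 mm. A picture is of the moment at which its call begins: read the wrist's pose just before it. calibration takes no time and is no camera call; for the wrist camera it gives the pose at the moment of the call.
- finish_job(): hands the job in, once; it reports no verdict.
The state is a dict: "t": time; "joint_positions": joint angles; "qd": joint speeds; "joint_efforts": joint torques, N m; "tcp_pos": TCP position; "ee_rot": TCP orientation; "force": force on the tool from outside, world axes, zero at the start; "ft_torque": the same for the moment, N m; "opening": finger opening in m.
Only numpy, scipy, OpenCV 4.12 (cv2) and the standard library are available. Lean on these libraries where they do the work, as an engineer would, in place of code of your own. Each camera call takes 0.05 s, during which the arm holds its last target.

## Working session

There is one attempt and no reset: what is moved stays moved. The work goes in short steps, Python scripts to look and compute and a tool call to move; the robot and the scene stay as the last step left them, time stands still between calls to the robot, and variables do not carry over. Pictures are saved under pics/ and viewed, and the job is handed in when it is done.

Besides the shell and the picture viewer there is one more tool, called after "Call:" in YAML: its name, and indented under it one key for each argument. carry_out: Moves the arm, as the interface text tells. Its arguments: {"type":"object","properties":{"linear":{"type":"array","items":{"type":"array","items":{"type":"number"}}},"twist":{"type":"array","items":{"type":"array","items":{"type":"number"}}},"gripper":{"type":"array","items":{"type":"number"}}},"required":["linear","twist","gripper"]}

```bash
mkdir -p pics; ls; cat > h.py <<'E'
import numpy as np, cv2
from rig import sense, grab_frame, calibration, finish_job
from scipy.spatial.transform import Rotation as Rn
def ray(c,u,v,z):
    M=c["mtx"];R=c["R"];t=c["t"]
    d=R.T@np.linalg.solve(M,[u,v,1.]);o=-R.T@t
    return o+d*(z-o[2])/d[2]
def cloud(c,D):
    v,u=np.mgrid[:480,:640];M=c["mtx"]
    p=np.stack([(u-M[0,2])/M[0,0]*D,(v-M[1,2])/M[1,1]*D,D],-1)
    return (p-c["t"])@c["R"]
E
python3 - <<'E'
from h import *
s=sense();print({k:np.round(v,3) for k,v in s.items()})
for n in("top","side","wrist"):
    c=calibration(n);im,d=grab_frame(n);cv2.imwrite(f"pics/{n}0.png",im);np.savez(f"{n}0.npz",im=im,d=d,**c)
    print(n,np.round(c["mtx"],1).tolist(),np.round(c["R"],3).tolist(),np.round(c["t"],3))
E
```

```text
pics
{'t': np.float64(0.0), 'joint_positions': array([1.182, 0.049, 0.098, 1.622, 0.   , 1.443]), 'qd': array([ 0.001,  0.   ,  0.002,  0.001,  0.001, -0.003]), 'joint_efforts': array([ 0.0000e+00, -3.3878e+01,  3.2002e+01,  2.0000e-02, -0.0000e+00,
        0.0000e+00]), 'tcp_pos': array([0.135, 0.507, 0.404]), 'ee_rot': array([ 0.13 ,  0.992, -0.001, -0.   ]), 'force': array([0.675, 0.714, 0.278]), 'ft_torque': array([-0.016, -0.024,  0.007]), 'opening': np.float64(0.086)}
top [[543.9, 0.0, 323.0], [0.0, 543.9, 246.3], [0.0, 0.0, 1.0]] [[-0.005, -1.0, -0.015], [-0.981, 0.007, -0.193], [0.193, 0.014, -0.981]] [-0.154  0.532  1.714]
side [[435.4, 0.0, 317.5], [0.0, 435.4, 242.5], [0.0, 0.0, 1.0]] [[0.995, -0.095, -0.001], [-0.039, -0.397, -0.917], [0.086, 0.913, -0.399]] [-0.548  0.004  1.538]
wrist [[395.1, 0.0, 322.7], [0.0, 395.1, 243.7], [0.0, 0.0, 1.0]] [[0.258, 0.966, -0.001], [0.929, -0.248, 0.274], [0.265, -0.072, -0.962]] [-0.525 -0.035  0.379]
```

View pics/top0.png

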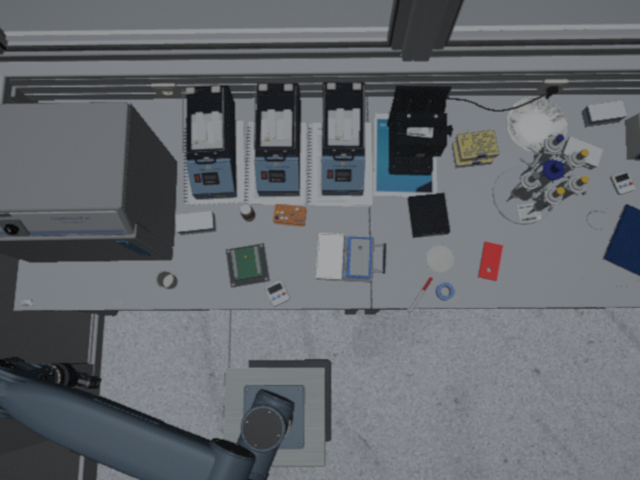

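View pics/side0.png

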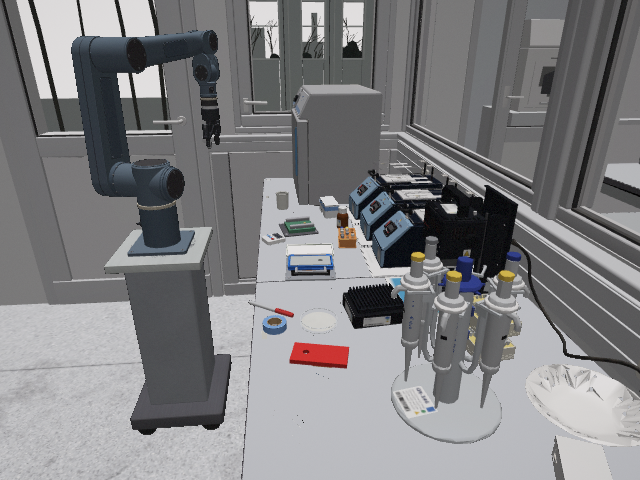

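View pics/wrist0.png

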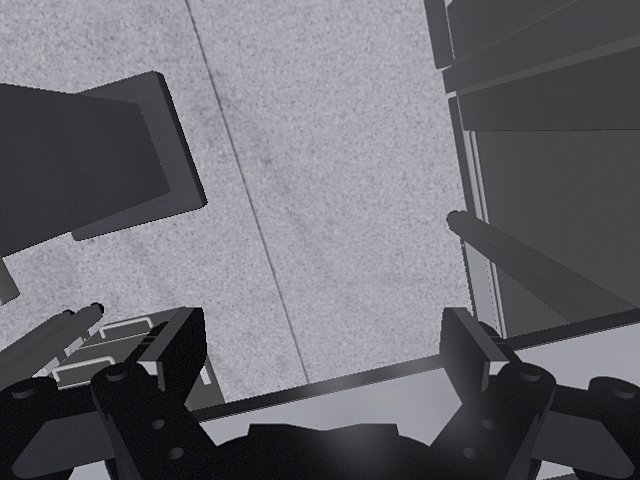

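```bash
python3 - <<'E'
from h import *
f=np.load("top0.npz");im=f["im"]
cr=im[215:315,145:465];cv2.imwrite("pics/top0c.png",cv2.resize(cr,(800,250),interpolation=cv2.INTER_CUBIC))
cr=im[225:295,215:395];cv2.imwrite("pics/top0d.png",cv2.resize(cr,(800,311),interpolation=cv2.INTER_CUBIC))
c={k:f[k] for k in("mtx","R","t")}
for n,u,v,z in [("tray c",330,256,.036),("leaf",360,257,.04),("rod",383,258,.047),("stage",247,264,.006),("red",490,261,.01),("beaker",167,280,.069)]:print(n,ray(c,u,v,z).round(3))
E
```

```text
tray c [ 0.501 -0.179  0.036]
leaf [ 0.497 -0.277  0.04 ]
rod [ 0.492 -0.35   0.047]
stage [0.482 0.096 0.006]
red [ 0.486 -0.705  0.01 ]
beaker [0.422 0.34  0.069]
```

View pics/top0d.png

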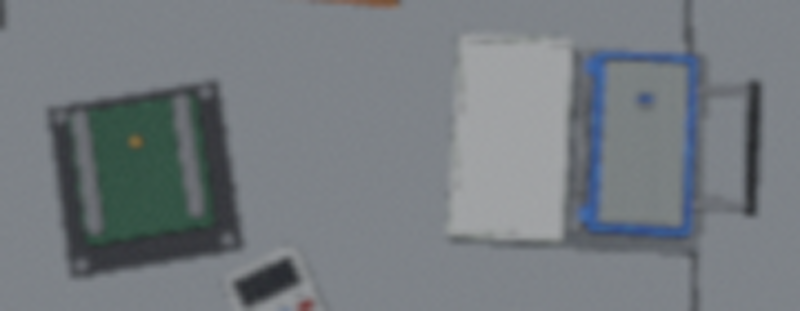

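View pics/top0c.png

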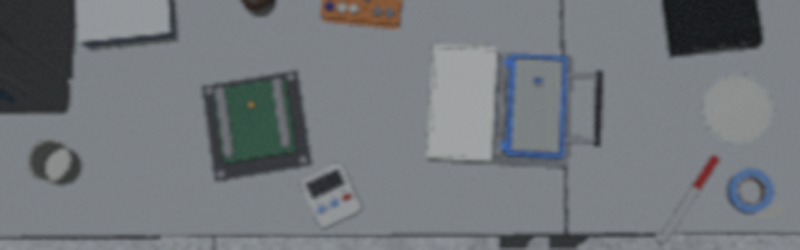

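```bash
cat >> h.py <<'E'
def pose():
    s=sense();return np.array(s["tcp_pos"]),Rn.from_quat(s["ee_rot"])
def down(yaw,pitch=0):
    # tool y = world dir at angle yaw from +y ; x = -(cos,sin); z down ; pitch>0: carrier nose(+x) up
    R=Rn.from_matrix(np.array([[-np.cos(yaw),-np.sin(yaw),0],[-np.sin(yaw),np.cos(yaw),0],[0,0,-1]]).T)
    ax=np.array([-np.sin(yaw),np.cos(yaw),0])
    return Rn.from_rotvec(-ax*pitch)*R
def plan(p0,R0,p1,R1,n):
    """n equal rows; prints per-row linear,twist in tool axes"""
    tw=(R0.inv()*R1).as_rotvec()/n
    R=R0;L=[]
    for i in range(n):
        L.append(R.inv().apply((p1-p0)/n).round(4).tolist());R=R*Rn.from_rotvec(tw)
    print("n",n,"twist",tw.round(4).tolist())
    for l in L:print(l)
E
python3 - <<'E'
from h import *
c=calibration("wrist");p,R=pose()
o=-c["R"].T@c["t"];print("cam off tool",R.inv().apply(o-p).round(4),"cam axes in tool",(R.inv().as_matrix()@c["R"].T).round(3).tolist())
print((down(.02).inv()*R).as_rotvec(), R.as_matrix().round(3).tolist())
plan(p,R,np.array([.37,.13,.42]),down(.06),8)
E
```

```text
cam off tool [0.0696 0.0006 0.0302] cam axes in tool [[-0.0, -0.962, -0.275], [1.0, -0.001, 0.001], [-0.001, -0.275, 0.962]]
[0.00175566 0.00048419 0.28076174] [[-0.966, 0.258, -0.001], [0.258, 0.966, -0.002], [0.0, -0.002, -1.0]]
n 8 twist [-0.0002, -0.0001, -0.0401]
[-0.0405, -0.038, -0.002]
[-0.0389, -0.0396, -0.002]
[-0.0373, -0.0411, -0.002]
[-0.0356, -0.0426, -0.002]
[-0.0339, -0.044, -0.002]
[-0.0321, -0.0453, -0.002]
[-0.0303, -0.0465, -0.002]
[-0.0284, -0.0477, -0.002]
```

Call:
carry_out:
  linear:
    - [-0.0405, -0.038, -0.002]
    - [-0.0389, -0.0396, -0.002]
    - [-0.0373, -0.0411, -0.002]
    - [-0.0356, -0.0426, -0.002]
    - [-0.0339, -0.044, -0.002]
    - [-0.0321, -0.0453, -0.002]
    - [-0.0303, -0.0465, -0.002]
    - [-0.0284, -0.0477, -0.002]
  twist:
    - [0, 0, -0.04]
    - [0, 0, -0.04]
    - [0, 0, -0.04]
    - [0, 0, -0.04]
    - [0, 0, -0.04]
    - [0, 0, -0.04]
    - [0, 0, -0.04]
    - [0, 0, -0.04]
  gripper: [1, 1, 1, 1, 1, 1, 1, 1]

```text
t: 1.15
tcp_pos: [0.3703, 0.1283, 0.4206]
ee_rot: [-0.03, 1.0, 0.0, 0.0]
force: [0.8, 1.1, 0.1]
opening: 0.0854
```

Call:
carry_out:
  linear:
    - [0, 0, 0]
    - [0, 0, 0]
  twist:
    - [0, 0, 0]
    - [0, 0, 0]
  gripper: [1, 1]

```text
t: 1.4
tcp_pos: [0.3696, 0.1299, 0.4204]
ee_rot: [-0.029, 1.0, 0.0, -0.001]
force: [-1.0, 0.7, -0.5]
opening: 0.0852
```

```bash
python3 - <<'E'
from h import *
s=sense();print(s["tcp_pos"],s["t"])
c=calibration("wrist");im,d=grab_frame("wrist");cv2.imwrite("pics/w1.png",im);np.savez("w1.npz",im=im,d=d,**c)
E
```

```text
[0.36962819 0.12993388 0.42041774] 1.4
```

View pics/w1.png

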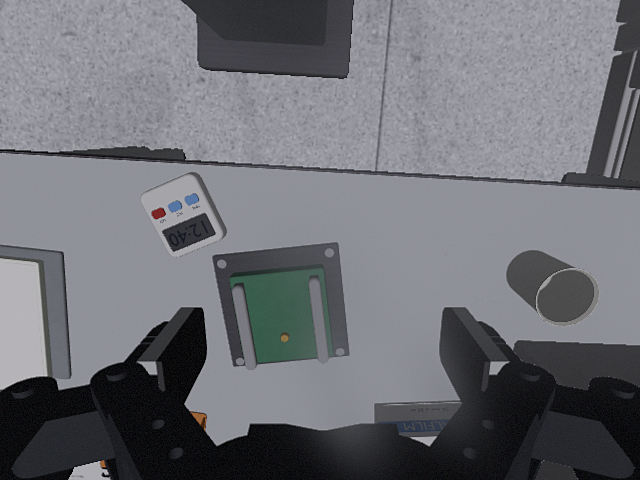

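The wrist view shows the stage at ≈(282,305), brass pin at (285,338) between rails running from (238,288)→(250,366) and (313,280)→(322,360); the timer at (185,213), the beaker at (550,285).

```bash
python3 - <<'E'
from h import *
f=np.load("w1.npz");im=f["im"];c={k:f[k] for k in("mtx","R","t")};D=f["d"]
hsv=cv2.cvtColor(im,cv2.COLOR_BGR2HSV)
P=cloud(c,D)
# pin
m=((hsv[...,0]>12)&(hsv[...,0]<30)&(hsv[...,1]>140)&(hsv[...,2]>90)).astype(np.uint8);m[:, :265]=0;m[:,305:]=0;m[:325]=0;m[350:]=0
v,u=np.nonzero(m);print("pin px",u.mean(),v.mean(),len(u),ray(c,u.mean(),v.mean(),.025).round(4))
# green
m=((hsv[...,0]>60)&(hsv[...,0]<90)&(hsv[...,1]>90)).astype(np.uint8);m[:230]=0;m[:,:205]=0;m[:,360:]=0
# depth-based: rails (z>.028) and block
roi=np.zeros_like(m);roi[235:375,205:360]=1
r=(P[...,2]>.029)&(P[...,2]<.045)&(roi>0)
n,l,st,ce=cv2.connectedComponentsWithStats(r.astype(np.uint8))
print("depth table",np.median(P[150:,:][100:110,380:400,2]))
for i in range(1,n):
    if st[i,4]<150:continue
    q=P[l==i];L=cv2.fitLine(q[:,:2].astype(np.float32),cv2.DIST_HUBER,0,.01,.01).ravel()
    L*=np.sign(L[0]) if 0 else 1
    print(st[i],"line",L.round(4),"yaw",np.degrees(np.arctan2(L[1],L[0])).round(2),"ext",q.min(0).round(4),q.max(0).round(4),np.percentile(q[:,2],[50,95]))
# footplate: non-table dark; corners
g=cv2.cvtColor(im,cv2.COLOR_BGR2GRAY)
f_=((P[...,2]>.0035)&(P[...,2]<.06)&(roi>0)).astype(np.uint8)
v,u=np.nonzero(f_)
k=((g<95)|(m>0)|r).astype(np.uint8)*roi
k=cv2.morphologyEx(k,cv2.MORPH_CLOSE,np.ones((5,5)))
cn=max(cv2.findContours(k,0,2)[0],key=cv2.contourArea)[:,0]
w=np.array([ray(c,a,b,.006)[:2] for a,b in cn]).astype(np.float32)
print("plate",cv2.minAreaRect(w))
b=np.median(P[300:330,270:300,2]);print("block z",b)
E
```

```text
pin px nan nan 0 [nan nan nan]
depth table 0.0008732241930158467
[ 308  277   21   86 1006] line [0.9863 0.1648 0.4792 0.1326] yaw 9.48 ext [0.4365 0.1206 0.0292] [0.527  0.1452 0.0389] [0.03572573 0.03746306]
[ 232  285   25   85 1017] line [0.9861 0.1659 0.4915 0.0595] yaw 9.55 ext [0.4481 0.0471 0.0292] [0.5403 0.0718 0.0387] [0.03563796 0.03744832]
plate ((0.4841162860393524, 0.09559343010187149), (0.13604527711868286, 0.12933935225009918), 9.482878684997559)
block z 0.020704051258924785<stdin>:7: RuntimeWarning: Mean of empty slice.
  ret = ret.dtype.type(ret / rcount)
```

```bash
python3 - <<'E'
from h import *
f=np.load("w1.npz");im=f["im"];c={k:f[k] for k in("mtx","R","t")}
hsv=cv2.cvtColor(im,cv2.COLOR_BGR2HSV);print(hsv[338,285])
m=(hsv[...,0]<35)&(hsv[...,1]>100)&(hsv[...,2]>50);m[:328]=0;m[348:]=0;m[:,:272]=0;m[:,298:]=0
v,u=np.nonzero(m);print("pin px",u.mean(),v.mean(),len(u),ray(c,u.mean(),v.mean(),.025).round(4))
p,R=pose()
plan(p,R,np.array([.40,-.21,.42]),down(-.03),7)
E
```

```text
[ 20 118 138]
pin px 284.27659574468083 337.72340425531917 47 [0.5069 0.0991 0.025 ]
n 7 twist [0.0001, -0.0001, 0.0128]
[-0.0015, -0.0488, 0.0]
[-0.0021, -0.0488, 0.0001]
[-0.0027, -0.0488, 0.0001]
[-0.0033, -0.0487, 0.0001]
[-0.004, -0.0487, 0.0001]
[-0.0046, -0.0486, 0.0001]
[-0.0052, -0.0486, 0.0001]
```

Call:
carry_out:
  linear:
    - [-0.0015, -0.0488, 0]
    - [-0.0021, -0.0488, 0]
    - [-0.0027, -0.0488, 0]
    - [-0.0033, -0.0487, 0]
    - [-0.004, -0.0487, 0]
    - [-0.0046, -0.0486, 0]
    - [-0.0052, -0.0486, 0]
    - [0, 0, 0]
  twist:
    - [0, 0, 0.0128]
    - [0, 0, 0.0128]
    - [0, 0, 0.0128]
    - [0, 0, 0.0128]
    - [0, 0, 0.0128]
    - [0, 0, 0.0128]
    - [0, 0, 0.0128]
    - [0, 0, 0]
  gripper: [1, 0.5, 0.5, 0.5, 0.5, 0.5, 0.5, 0.5]

```text
t: 2.45
tcp_pos: [0.4009, -0.2114, 0.4199]
ee_rot: [0.016, 1.0, 0.0, -0.001]
force: [-0.3, 0.4, -0.4]
opening: 0.0424
```

```bash
python3 - <<'E'
from h import *
s=sense();print(s["tcp_pos"],s["t"],s["opening"])
c=calibration("wrist");im,d=grab_frame("wrist");cv2.imwrite("pics/w2.png",im);np.savez("w2.npz",im=im,d=d,**c)
P=cloud(c,d);g=im.max(-1)
print(P[250:400:15,60:320:20,2].round(3))
E
```

```text
[ 0.40092458 -0.21142422  0.41991611] 2.45 0.04237058972927157
[[ 0.     0.002  0.    -0.001  0.001  0.001  0.001  0.001  0.047  0.046
   0.045  0.045  0.008]
 [-0.    -0.     0.001  0.001  0.001  0.     0.001  0.001  0.046  0.048
   0.047  0.047  0.046]
 [-0.001 -0.001  0.001 -0.     0.001 -0.    -0.001  0.     0.046  0.047
   0.046  0.046  0.009]
 [-0.     0.001  0.001 -0.001  0.     0.001  0.001 -0.     0.046  0.047
   0.255  0.046  0.008]
 [ 0.     0.     0.001  0.002  0.001  0.001  0.044  0.001  0.044  0.259
   0.266  0.045  0.008]
 [-0.     0.002  0.001 -0.     0.001  0.001  0.045  0.     0.271  0.278
   0.267  0.047  0.009]
 [ 0.001  0.001  0.001 -0.     0.001  0.001  0.046  0.001  0.289  0.287
   0.268  0.046  0.009]
 [ 0.     0.001 -0.     0.001  0.3    0.39   0.048  0.296  0.296  0.289
   0.27   0.045  0.009]
 [ 0.009  0.013  0.016  0.303  0.302  0.302  0.296  0.303  0.305  0.304
   0.272  0.047  0.045]
 [ 0.034  0.034  0.31   0.309  0.308  0.303  0.302  0.317  0.316  0.316
   0.002 -0.     0.   ]]
```

View pics/w2.png

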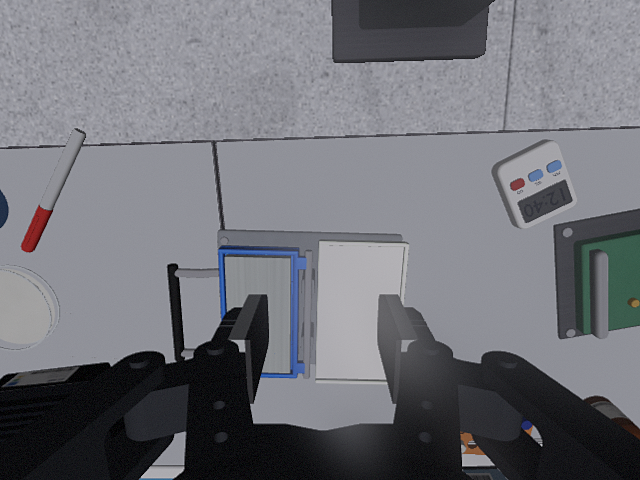

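The view shows the cradle: black rod from (173,265) to (182,360), blue leaf with the carrier's underside (220–305, 248–378), hinge rod near u≈307, white tray (317–407, 242–382). The red look-alike is out of the frame on the right.

```bash
python3 - <<'E'
from h import *
f=np.load("w2.npz");im=f["im"];c={k:f[k] for k in("mtx","R","t")};D=f["d"];P=cloud(c,D)
def fit(m,nm):
    n,l,st,ce=cv2.connectedComponentsWithStats(m.astype(np.uint8))
    i=1+np.argmax(st[1:,4]);q=P[l==i]
    L=cv2.fitLine(q[:,:2].astype(np.float32),cv2.DIST_HUBER,0,.01,.01).ravel()
    v,u=np.nonzero(l==i)
    print(nm,st[i],"yaw",np.degrees(np.arctan(L[1]/L[0])).round(2),"pt",L[2:].round(4),"min",q.min(0).round(4),"max",q.max(0).round(4),"zmed",np.median(q[:,2]).round(4))
    return q
m=np.zeros(D.shape,bool);m[262:352,164:186]=1
q=fit(m&(P[...,2]>.035)&(P[...,2]<.06)&(im.max(-1)<70),"rod")
# rod ends by x
m=np.zeros(D.shape,bool);m[240:390,310:412]=1
fit(m&(im.min(-1)>150)&(P[...,2]>.03)&(P[...,2]<.06),"tray")
hsv=cv2.cvtColor(im,cv2.COLOR_BGR2HSV)
m=np.zeros(D.shape,bool);m[240:390,210:310]=1
fit(m&(hsv[...,0]>100)&(hsv[...,0]<125)&(hsv[...,1]>150)&(P[...,2]<.07),"leaf")
m[:]=0;m[245:300,305:316]=1
fit(m&(P[...,2]>.03)&(P[...,2]<.06),"hinge")
# front edge of the base plate
m[:]=0;m[225:245,225:400]=1
fit(m&(P[...,2]>.005)&(P[...,2]<.014),"plate front")
print(ray(c,173,265,.045),ray(c,182,361,.045), ray(c,219,231,.008),ray(c,407,234,.008))
E
```

```text
rod [167 264  19  88 869] yaw -3.02 pt [ 0.4886 -0.3528] min [ 0.4451 -0.3599  0.0406] max [ 0.5345 -0.3471  0.0498] zmed 0.0466
tray [ 315  241   94  139 9768] yaw -9.74 pt [ 0.4961 -0.1832] min [ 0.4279 -0.224   0.0336] max [ 0.5781 -0.1325  0.0426] zmed 0.0368
leaf [219 246  65  72 606] yaw -17.96 pt [ 0.4484 -0.2989] min [ 0.4309 -0.311   0.035 ] max [ 0.4993 -0.248   0.0478] zmed 0.0453
hinge [305 250  10  50 388] yaw -1.04 pt [ 0.4599 -0.2256] min [ 0.4353 -0.2298  0.0302] max [ 0.4836 -0.2209  0.0478] zmed 0.0453
plate front [ 225  230  175   15 1858] yaw 88.5 pt [ 0.4323 -0.2376] min [ 0.423  -0.3097  0.005 ] max [ 0.4402 -0.135   0.0132] zmed 0.0084
[ 0.44551497 -0.34988889  0.045     ] [ 0.54585513 -0.35459895  0.045     ] [ 0.4236327  -0.31446236  0.008     ] [ 0.43273431 -0.12730718  0.008     ]
```

```bash
python3 - <<'E'
import cv2
im=cv2.imread("pics/w2.png");cv2.imwrite("pics/w2c.png",cv2.resize(im[220:395,150:420],None,fx=2.9,fy=2.9,interpolation=cv2.INTER_CUBIC))
E
```

```text
(no output)
```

View pics/w2c.png

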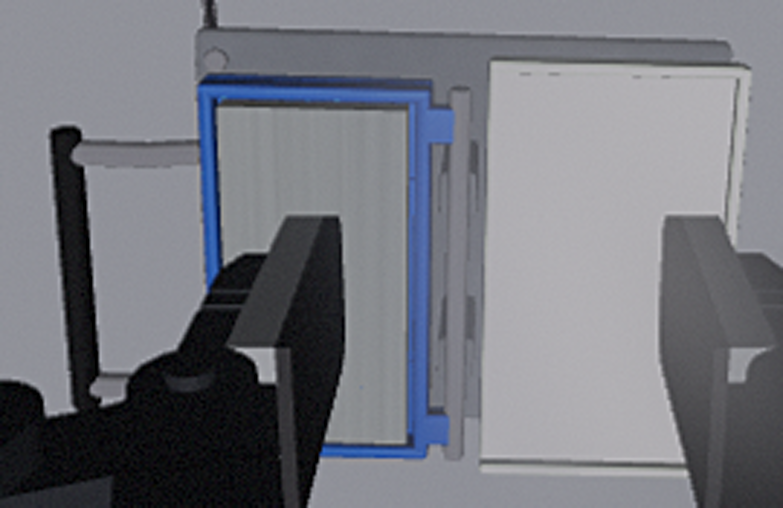

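```bash
python3 - <<'E'
from h import *
p,R=pose();Rt=down(-.048)
a=np.array([.4957,-.3524,.27]);plan(p,R,a,Rt,5);plan(a,Rt,np.array([.4957,-.3524,.199]),Rt,3)
E
```

```text
n 5 twist [0.0003, -0.0002, 0.0036]
[-0.0199, -0.0279, 0.03]
[-0.02, -0.0279, 0.03]
[-0.0201, -0.0278, 0.03]
[-0.0201, -0.0277, 0.03]
[-0.0202, -0.0276, 0.03]
n 3 twist [0.0, 0.0, 0.0]
[0.0, 0.0, 0.0237]
[0.0, 0.0, 0.0237]
[0.0, 0.0, 0.0237]
```

Call:
carry_out:
  linear:
    - [-0.0199, -0.0279, 0.03]
    - [-0.02, -0.0279, 0.03]
    - [-0.0201, -0.0278, 0.03]
    - [-0.0201, -0.0277, 0.03]
    - [-0.0202, -0.0276, 0.03]
    - [0, 0, 0]
  twist:
    - [0.0003, -0.0002, 0.0036]
    - [0.0003, -0.0002, 0.0036]
    - [0.0003, -0.0002, 0.0036]
    - [0.0003, -0.0002, 0.0036]
    - [0.0003, -0.0002, 0.0036]
    - [0, 0, 0]
  gripper: [0.5, 0.5, 0.5, 0.5, 0.5, 0.5]

```text
t: 3.25
tcp_pos: [0.4961, -0.3511, 0.2664]
ee_rot: [0.023, 1.0, 0.002, -0.002]
force: [-0.0, 0.8, 0.2]
opening: 0.0428
```

```bash
python3 - <<'E'
from h import *
s=sense();print(s["tcp_pos"],s["t"],s["opening"])
c=calibration("wrist");im,d=grab_frame("wrist");cv2.imwrite("pics/w3.png",im);np.savez("w3.npz",im=im,d=d,**c)
E
```

```text
[ 0.496118   -0.35109749  0.26644286] 3.25 0.04280399734661009
```

View pics/w3.png

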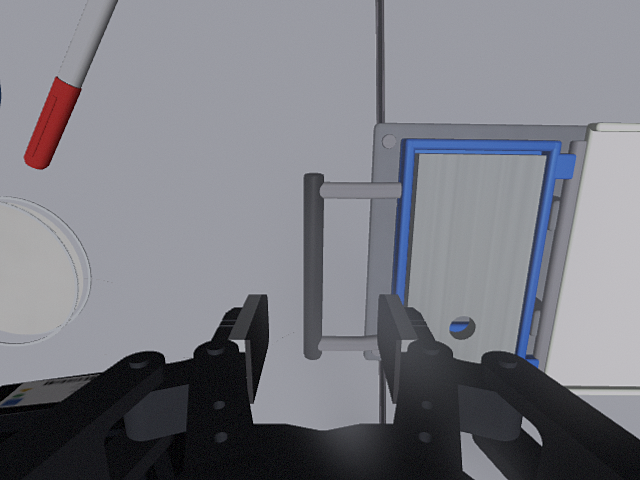

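```bash
python3 - <<'E'
from h import *
f=np.load("w3.npz");c={k:f[k] for k in("mtx","R","t")}
a=ray(c,313.5,176,.045);b=ray(c,312.5,357,.045);print(a,b,(a+b)/2,np.degrees(np.arctan2(b[1]-a[1],b[0]-a[0])))
a=ray(c,576,177,.042);b=ray(c,538,362,.042);print(a,b)
p,R=pose();t=np.array([.4955,-.352,.198]);plan(p,R,t,down(-.048),3)
E
```

```text
[ 0.44635668 -0.35169569  0.045     ] [ 0.54442447 -0.35739232  0.045     ] [ 0.49539058 -0.354544    0.045     ] -3.3244977806343816
[ 0.45313551 -0.22341099  0.042     ] [ 0.55557796 -0.23163076  0.042     ]
n 3 twist [0.0008, -0.0009, 0.0008]
[0.0001, -0.0005, 0.0236]
[0.0001, -0.0004, 0.0236]
[0.0001, -0.0004, 0.0236]
```

Call:
carry_out:
  linear:
    - [0, -0.0008, 0.0236]
    - [0, -0.0008, 0.0236]
    - [0, -0.0008, 0.0236]
    - [0, 0, 0]
    - [0, 0, 0]
    - [0, 0, 0]
    - [0, 0, 0]
  twist:
    - [0.0008, -0.0009, 0.0015]
    - [0.0008, -0.0009, 0.0015]
    - [0.0008, -0.0009, 0.0015]
    - [0, 0, 0]
    - [0, 0, 0]
    - [0, 0, 0]
    - [0, 0, 0]
  gripper: [0.5, 0.5, 0.5, 0.5, 0, 0, 0]

```text
t: 4.18
tcp_pos: [0.4962, -0.3551, 0.2026]
ee_rot: [0.026, 1.0, -0.001, 0.003]
force: [-0.5, 4.3, 7.4]
opening: 0.0074
```

```bash
python3 - <<'E'
from h import *
s=sense();print({k:np.round(s[k],4) for k in("tcp_pos","ee_rot","force","opening","t")})
im,d=grab_frame("wrist");cv2.imwrite("pics/w4.png",im)
E
```

```text
{'tcp_pos': array([ 0.4962, -0.3551,  0.2026]), 'ee_rot': array([ 0.026 ,  0.9997, -0.0014,  0.0035]), 'force': array([-0.4744,  4.3131,  7.3918]), 'opening': np.float64(0.0074), 't': np.float64(4.175)}
```

View pics/w4.png

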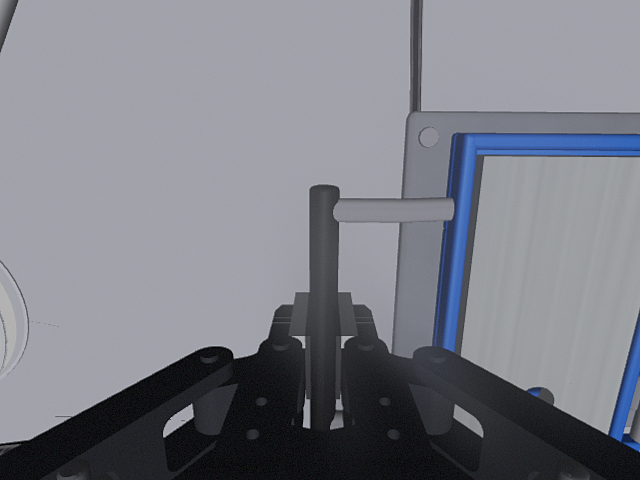

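Call:
carry_out:
  linear:
    - [0, 0, 0]
    - [0, 0, 0]
  twist:
    - [0, 0, 0]
    - [0, 0, 0]
  gripper: [0, 0]

```text
t: 4.47
tcp_pos: [0.4962, -0.3551, 0.2026]
ee_rot: [0.026, 1.0, -0.001, 0.003]
force: [-0.5, 4.6, 6.6]
opening: 0.0078
```

```bash
python3 - <<'E'
from h import *
p,R=pose();s=sense();print({k:np.round(s[k],4) for k in("tcp_pos","ee_rot","force","opening","t")})
print("rot err vs down",(down(-.054).inv()*R).as_rotvec())
E
```

```text
{'tcp_pos': array([ 0.4962, -0.3551,  0.2026]), 'ee_rot': array([ 0.026 ,  0.9997, -0.0014,  0.0035]), 'force': array([-0.4995,  4.6069,  6.636 ]), 'opening': np.float64(0.0078), 't': np.float64(4.475)}
rot err vs down [ 0.00260452 -0.00704659 -0.00193473]
```

```bash
python3 -c "
import numpy as np
t=np.linspace(0,np.pi,22);y=-.126*np.cos(t);z=.126*np.sin(t)
print(np.c_[t[1:],np.diff(y),-np.diff(z)].round(4).tolist())"
```

```text
[[0.1496, 0.0014, -0.0188], [0.2992, 0.0042, -0.0184], [0.4488, 0.0069, -0.0175], [0.5984, 0.0094, -0.0163], [0.748, 0.0117, -0.0147], [0.8976, 0.0138, -0.0128], [1.0472, 0.0156, -0.0106], [1.1968, 0.017, -0.0082], [1.3464, 0.018, -0.0056], [1.496, 0.0186, -0.0028], [1.6456, 0.0188, -0.0], [1.7952, 0.0186, 0.0028], [1.9448, 0.018, 0.0056], [2.0944, 0.017, 0.0082], [2.244, 0.0156, 0.0106], [2.3936, 0.0138, 0.0128], [2.5432, 0.0117, 0.0147], [2.6928, 0.0094, 0.0163], [2.8424, 0.0069, 0.0175], [2.992, 0.0042, 0.0184], [3.1416, 0.0014, 0.0188]]
```

Call:
carry_out:
  linear:
    - [0, 0.0014, -0.0188]
    - [0, 0.0042, -0.0184]
    - [0, 0.0069, -0.0175]
    - [0, 0.0094, -0.0163]
    - [0, 0.0117, -0.0147]
  twist:
    - [0, 0, 0]
    - [0, 0, 0]
    - [0, 0, 0]
    - [0, 0, 0]
    - [0, 0, 0]
  gripper: [0, 0, 0, 0, 0]

```text
t: 5.1
tcp_pos: [0.4977, -0.323, 0.2885]
ee_rot: [0.027, 1.0, -0.005, 0.004]
force: [3.8, -1.5, -1.2]
opening: 0.0075
```

```bash
python3 - <<'E'
from h import *
p,R=pose();s=sense();print({k:np.round(s[k],4) for k in("tcp_pos","ee_rot","force","opening","t")})
im,d=grab_frame("wrist");cv2.imwrite("pics/w5.png",im)
im,d=grab_frame("side");cv2.imwrite("pics/s5.png",im[200:320,230:410])
E
```

```text
{'tcp_pos': array([ 0.4977, -0.323 ,  0.2885]), 'ee_rot': array([ 0.0268,  0.9996, -0.005 ,  0.0039]), 'force': array([ 3.7513, -1.4726, -1.2041]), 'opening': np.float64(0.0075), 't': np.float64(5.1)}
```

View pics/w5.png

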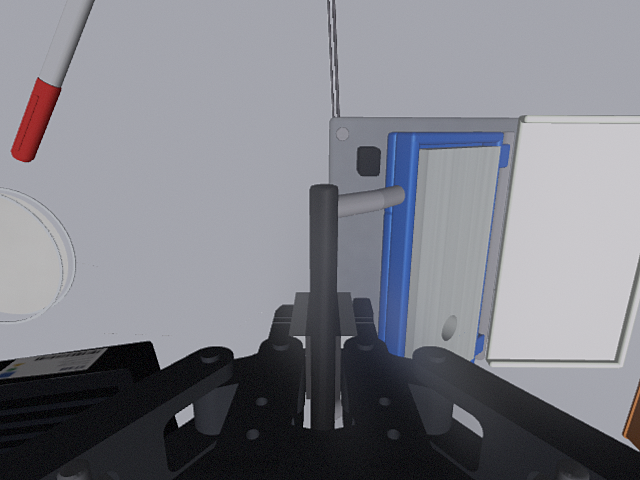

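The rod (310–337, 185–425) is held and the leaf, with the carrier in it (hole at 449,328), is rising. Continuing the arc.

Call:
carry_out:
  linear:
    - [0, 0.0138, -0.0128]
    - [0, 0.0156, -0.0106]
    - [0, 0.017, -0.0082]
    - [0, 0.018, -0.0056]
    - [0, 0.0186, -0.0028]
    - [0, 0.0188, 0]
    - [0, 0.0186, 0.0028]
    - [0, 0.018, 0.0056]
  twist:
    - [0, 0, 0]
    - [0, 0, 0]
    - [0, 0, 0]
    - [0, 0, 0]
    - [0, 0, 0]
    - [0, 0, 0]
    - [0, 0, 0]
    - [0, 0, 0]
  gripper: [0, 0, 0, 0, 0, 0, 0, 0]

```text
t: 6.2
tcp_pos: [0.5051, -0.1841, 0.3225]
ee_rot: [0.027, 1.0, -0.005, 0.006]
force: [1.5, 0.2, 12.0]
opening: 0.0073
```

Call:
carry_out:
  linear:
    - [0, 0.017, 0.0082]
    - [0, 0.0156, 0.0106]
    - [0, 0.0138, 0.0128]
    - [0, 0.0117, 0.0147]
    - [0, 0.0094, 0.0163]
    - [0, 0.0069, 0.0175]
  twist:
    - [0, 0, 0]
    - [0, 0, 0]
    - [0, 0, 0]
    - [0, 0, 0]
    - [0, 0, 0]
    - [0, 0, 0]
  gripper: [0, 0, 0, 0, 0, 0]

```text
t: 6.95
tcp_pos: [0.5098, -0.1093, 0.2382]
ee_rot: [0.026, 1.0, -0.002, 0.005]
force: [5.3, 2.2, 1.8]
opening: 0.0072
```

```bash
python3 - <<'E'
from h import *
p,R=pose();s=sense();print({k:np.round(s[k],4) for k in("tcp_pos","ee_rot","force","opening","t")})
im,d=grab_frame("wrist");cv2.imwrite("pics/w6.png",im)
E
```

```text
{'tcp_pos': array([ 0.5098, -0.1093,  0.2382]), 'ee_rot': array([ 0.0264,  0.9996, -0.0019,  0.0049]), 'force': array([5.3157, 2.1831, 1.8437]), 'opening': np.float64(0.0072), 't': np.float64(6.95)}
```

View pics/w6.png

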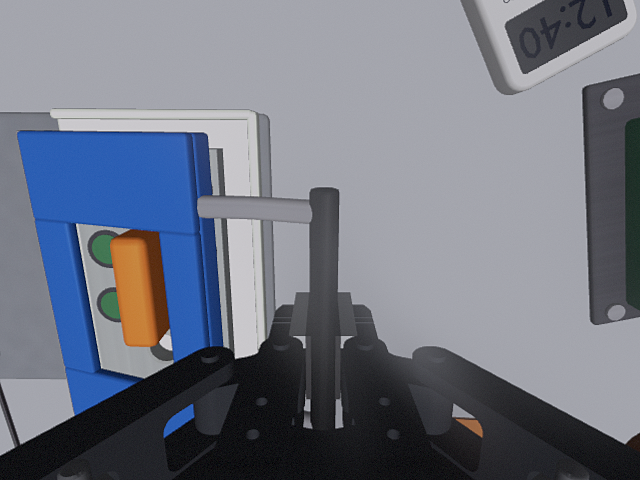

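The leaf is nearly down; the carrier is face up under it with its orange grip (138,290) through the opening. Finish the fold.

Call:
carry_out:
  linear:
    - [0, 0.0042, 0.0184]
    - [0, 0.0014, 0.0188]
    - [0, 0, 0]
    - [0, 0, 0]
  twist:
    - [0, 0, 0]
    - [0, 0, 0]
    - [0, 0, 0]
    - [0, 0, 0]
  gripper: [0, 0, 0, 0]

```text
t: 7.5
tcp_pos: [0.5102, -0.1037, 0.2]
ee_rot: [0.026, 1.0, -0.001, 0.005]
force: [7.2, 4.5, -1.2]
opening: 0.0075
```

```bash
python3 - <<'E'
from h import *
p,R=pose();s=sense();print({k:np.round(s[k],4) for k in("tcp_pos","ee_rot","force","opening","t")})
c=calibration("wrist");im,d=grab_frame("wrist");cv2.imwrite("pics/w7.png",im)
P=cloud(c,d);print(P[140:220:20,30:200:20,2].round(3)) 
E
```

```text
{'tcp_pos': array([ 0.5102, -0.1037,  0.2   ]), 'ee_rot': array([ 2.650e-02,  9.996e-01, -5.000e-04,  4.500e-03]), 'force': array([ 7.1683,  4.5106, -1.156 ]), 'opening': np.float64(0.0075), 't': np.float64(7.5)}
[[0.054 0.055 0.054 0.054 0.053 0.054 0.055 0.054 0.037]
 [0.054 0.054 0.054 0.054 0.055 0.055 0.054 0.054 0.036]
 [0.054 0.054 0.054 0.054 0.054 0.055 0.055 0.055 0.036]
 [0.054 0.054 0.053 0.054 0.053 0.054 0.055 0.054 0.043]]
```

View pics/w7.png

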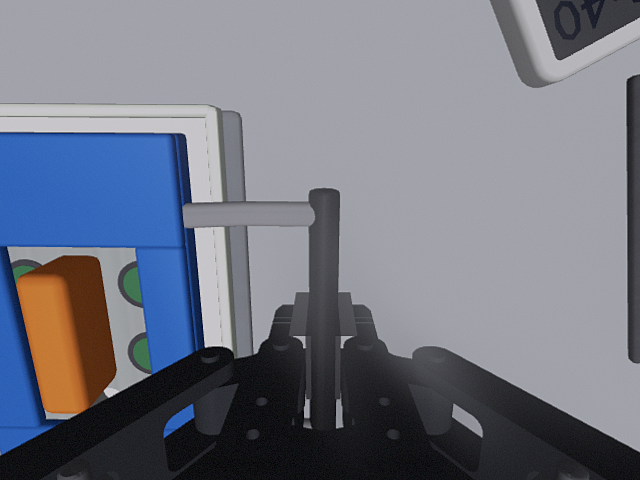

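The leaf is flat (z 54 mm all over), the carrier face up beneath. Swing back.

Call:
carry_out:
  linear:
    - [0, -0.0014, -0.0188]
    - [0, -0.0042, -0.0184]
    - [0, -0.0069, -0.0175]
    - [0, -0.0094, -0.0163]
    - [0, -0.0117, -0.0147]
    - [0, -0.0138, -0.0128]
    - [0, -0.0156, -0.0106]
    - [0, -0.017, -0.0082]
  twist:
    - [0, 0, 0]
    - [0, 0, 0]
    - [0, 0, 0]
    - [0, 0, 0]
    - [0, 0, 0]
    - [0, 0, 0]
    - [0, 0, 0]
    - [0, 0, 0]
  gripper: [0, 0, 0, 0, 0, 0, 0, 0]

```text
t: 8.55
tcp_pos: [0.5055, -0.1827, 0.3204]
ee_rot: [0.026, 1.0, 0.0, 0.006]
force: [5.0, 4.9, 5.6]
opening: 0.0073
```

```bash
python3 - <<'E'
from h import *
p,R=pose();s=sense();print({k:np.round(s[k],4) for k in("tcp_pos","force","opening","t")})
im,d=grab_frame("wrist");cv2.imwrite("pics/w8.png",im)
E
```

```text
{'tcp_pos': array([ 0.5055, -0.1827,  0.3204]), 'force': array([4.9615, 4.9015, 5.5595]), 'opening': np.float64(0.0073), 't': np.float64(8.55)}
```

View pics/w8.png

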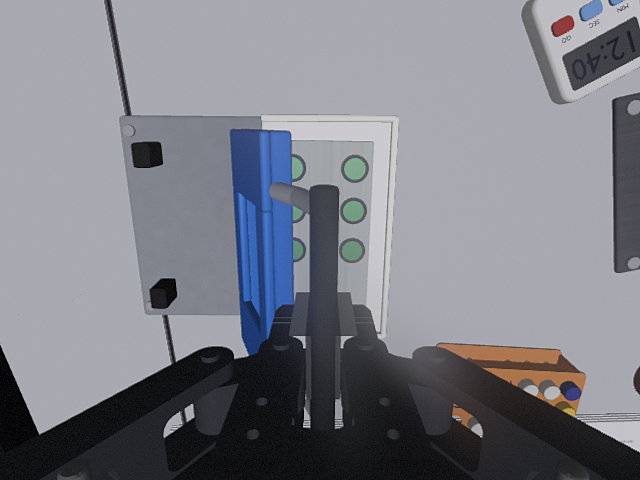

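The carrier stays flat on the tray (295–372, 140–), the leaf leaves it. Continue.

Call:
carry_out:
  linear:
    - [0, -0.018, -0.0056]
    - [0, -0.0186, -0.0028]
    - [0, -0.0188, 0]
    - [0, -0.0186, 0.0028]
    - [0, -0.018, 0.0056]
    - [0, -0.017, 0.0082]
    - [0, -0.0156, 0.0106]
  twist:
    - [0, 0, 0]
    - [0, 0, 0]
    - [0, 0, 0]
    - [0, 0, 0]
    - [0, 0, 0]
    - [0, 0, 0]
    - [0, 0, 0]
  gripper: [0, 0, 0, 0, 0, 0, 0]

```text
t: 9.48
tcp_pos: [0.4968, -0.3091, 0.2979]
ee_rot: [0.027, 1.0, -0.002, 0.001]
force: [3.5, 0.2, -0.1]
opening: 0.0072
```

Call:
carry_out:
  linear:
    - [0, -0.0138, 0.0128]
    - [0, -0.0117, 0.0147]
    - [0, -0.0094, 0.0163]
    - [0, -0.0069, 0.0175]
    - [0, -0.0042, 0.0184]
    - [0, -0.0014, 0.0188]
    - [0, 0, 0]
  twist:
    - [0, 0, 0]
    - [0, 0, 0]
    - [0, 0, 0]
    - [0, 0, 0]
    - [0, 0, 0]
    - [0, 0, 0]
    - [0, 0, 0]
  gripper: [0, 0, 0, 0, 0, 0, 0]

```text
t: 10.35
tcp_pos: [0.4958, -0.3551, 0.1998]
ee_rot: [0.026, 1.0, -0.001, 0.003]
force: [-0.7, 3.2, 1.5]
opening: 0.0071
```

Call:
carry_out:
  linear:
    - [0, 0, 0]
    - [0, 0, 0]
    - [0, 0, 0]
    - [0, 0, -0.03]
    - [0, 0, -0.05]
    - [0, 0.05, -0.05]
    - [0, 0.055, -0.04]
    - [0, 0, 0]
  twist:
    - [0, 0, 0]
    - [0, 0, 0]
    - [0, 0, 0]
    - [0, 0, 0]
    - [0, 0, 0]
    - [0, 0, 0]
    - [0, 0, 0]
    - [0, 0, 0]
  gripper: [0.5, 0.5, 0.5, 0.5, 0.5, 0.5, 0.5, 0.5]

```text
t: 11.35
tcp_pos: [0.501, -0.2584, 0.3659]
ee_rot: [0.024, 1.0, -0.004, 0.006]
force: [0.3, -1.1, 0.4]
opening: 0.0427
```

```bash
python3 - <<'E'
from h import *
p,R=pose();s=sense();print({k:np.round(s[k],4) for k in("tcp_pos","force","opening","t")})
c=calibration("wrist");im,d=grab_frame("wrist");cv2.imwrite("pics/w9.png",im);np.savez("w9.npz",im=im,d=d,**c)
E
```

```text
{'tcp_pos': array([ 0.501 , -0.2584,  0.3659]), 'force': array([ 0.3083, -1.1384,  0.3862]), 'opening': np.float64(0.0427), 't': np.float64(11.35)}
```

View pics/w9.png

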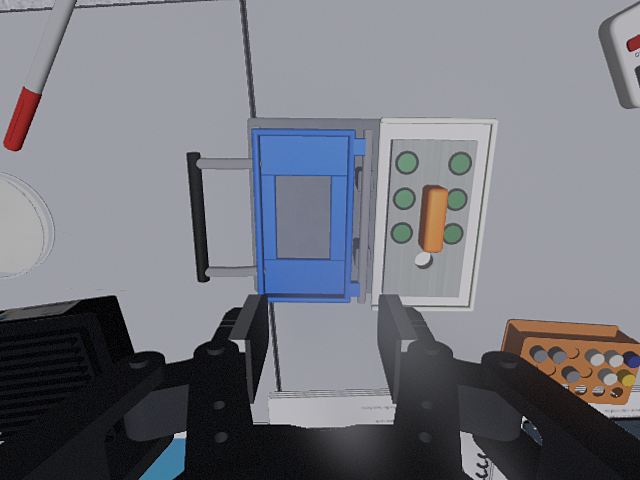

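The leaf lies open (250–357), the carrier face up on the tray (387–480, 140–300), orange grip at (434,218), hole at (423,259). Measure the carrier.

```bash
python3 - <<'E'
from h import *
f=np.load("w9.npz");im=f["im"];c={k:f[k] for k in("mtx","R","t")};D=f["d"];P=cloud(c,D)
hsv=cv2.cvtColor(im,cv2.COLOR_BGR2HSV)
roi=np.zeros(D.shape,bool);roi[170:260,400:460]=1
o=roi&(hsv[...,0]<20)&(hsv[...,1]>120)
t=o&(P[...,2]>.064)&(P[...,2]<.073)
q=P[t];print("rib top n",t.sum(),"z",np.median(q[:,2]))
r=cv2.minAreaRect(q[:,:2].astype(np.float32));print("rib",r)
# brighter top face by V
print("V",np.percentile(hsv[...,2][o],[10,50,90]))
# carrier body: face at z~.046
roi[:]=0;roi[130:305,384:490]=1
m=roi&(P[...,2]>.0435)&(P[...,2]<.049)
v,u=np.nonzero(m);print(len(u))
for a in(135,300):pass
q=P[m];print("body",cv2.minAreaRect(q[:,:2].astype(np.float32)))
L=cv2.fitLine(q[:,:2].astype(np.float32),cv2.DIST_HUBER,0,.01,.01).ravel();print("yaw",np.degrees(np.arctan(L[1]/L[0])),L)
print("hole",ray(c,423,259,.046))
cv2.imwrite("pics/w9c.png",cv2.resize(im[110:320,360:520],None,fx=3,fy=2.8,interpolation=cv2.INTER_CUBIC))
E
```

```text
rib top n 1196 z 0.06837945647983905
rib ((0.49873316287994385, -0.18163244426250458), (0.014019048772752285, 0.04431317374110222), 86.76001739501953)
V [167. 188. 189.]
10770
body ((0.5051741003990173, -0.18187810480594635), (0.061010442674160004, 0.1205218955874443), 86.3113784790039)
yaw -1.7681632 [ 0.9995239  -0.03085537  0.48818383 -0.18368474]
hole [ 0.53394827 -0.18444413  0.046     ]
```

View pics/w9c.png

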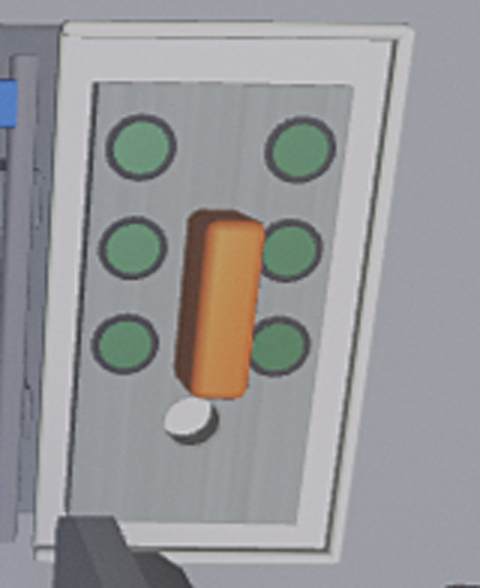

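```bash
python3 - <<'E'
from h import *
p,R=pose();Rt=down(-.058)
a=np.array([.4995,-.1817,.265]);plan(p,R,a,Rt,3)
E
```

```text
n 3 twist [-0.0024, 0.0028, 0.0026]
[0.0019, 0.0262, 0.0325]
[0.0019, 0.0261, 0.0326]
[0.0019, 0.026, 0.0327]
```

Call:
carry_out:
  linear:
    - [0.0019, 0.0262, 0.0325]
    - [0.0019, 0.0261, 0.0326]
    - [0.0019, 0.026, 0.0327]
    - [0, 0, 0]
    - [0, 0, 0]
  twist:
    - [-0.0024, 0.0028, 0.0026]
    - [-0.0024, 0.0028, 0.0026]
    - [-0.0024, 0.0028, 0.0026]
    - [0, 0, 0]
    - [0, 0, 0]
  gripper: [0.5, 0.5, 0.5, 0.5, 0.5]

```text
t: 12.02
tcp_pos: [0.4986, -0.1833, 0.2624]
ee_rot: [0.031, 1.0, 0.001, -0.002]
force: [0.0, -0.4, 0.2]
opening: 0.0425
```

```bash
python3 - <<'E'
from h import *
p,R=pose();s=sense();print({k:np.round(s[k],4) for k in("tcp_pos","force","opening","t")})
Rt=down(-.058);print((Rt.inv()*R).as_rotvec())
c=calibration("wrist");im,d=grab_frame("wrist");cv2.imwrite("pics/w10.png",im);P=cloud(c,d)
hsv=cv2.cvtColor(im,cv2.COLOR_BGR2HSV)
t=(hsv[...,0]<20)&(hsv[...,1]>120)&(P[...,2]>.064)&(P[...,2]<.073);t[:,:250]=0;t[:,420:]=0
q=P[t];print(t.sum(),cv2.minAreaRect(q[:,:2].astype(np.float32)))
plan(p,R,np.array([.5003,-.1817,.2215]),Rt,3)
E
```

```text
{'tcp_pos': array([ 0.4986, -0.1833,  0.2624]), 'force': array([ 0.0091, -0.3857,  0.1646]), 'opening': np.float64(0.0425), 't': np.float64(12.025)}
[-0.0026065   0.00496137  0.00361134]
2656 ((0.4986949861049652, -0.18154940009117126), (0.0132669135928154, 0.04508950188755989), 86.31416320800781)
n 3 twist [0.0009, -0.0017, -0.0012]
[-0.0006, 0.0005, 0.0136]
[-0.0006, 0.0005, 0.0136]
[-0.0005, 0.0005, 0.0136]
```

View pics/w10.png

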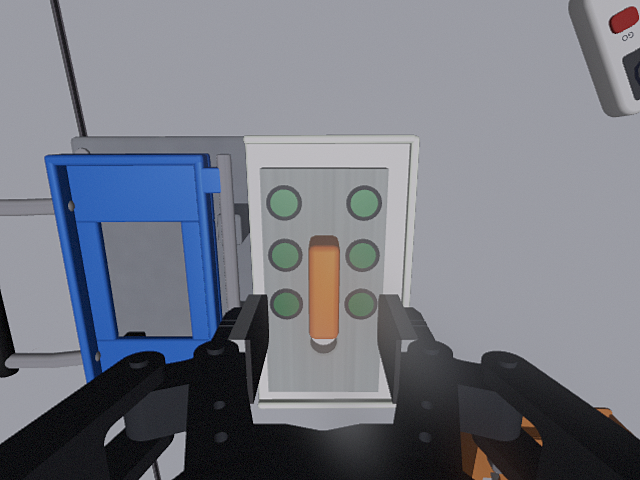

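Call:
carry_out:
  linear:
    - [-0.0006, 0.0005, 0.0136]
    - [-0.0006, 0.0005, 0.0136]
    - [-0.0005, 0.0005, 0.0136]
    - [0, 0, 0]
    - [0, 0, 0]
  twist:
    - [0.0009, -0.0017, 0]
    - [0.0009, -0.0017, 0]
    - [0.0009, -0.0017, 0]
    - [0, 0, 0]
    - [0, 0, 0]
  gripper: [0.5, 0.5, 0.5, 0.5, 0.5]

```text
t: 12.7
tcp_pos: [0.5002, -0.1806, 0.2218]
ee_rot: [0.03, 1.0, 0.0, 0.0]
force: [0.1, -0.5, -0.4]
opening: 0.0427
```

Call:
carry_out:
  linear:
    - [0, 0, 0]
    - [0, 0, 0]
    - [0, 0, 0]
  twist:
    - [0, 0, 0]
    - [0, 0, 0]
    - [0, 0, 0]
  gripper: [0, 0, 0]

```text
t: 13.08
tcp_pos: [0.5006, -0.1809, 0.2229]
ee_rot: [0.03, 1.0, -0.0, 0.001]
force: [-0.0, -0.5, 4.0]
opening: 0.0122
```

```bash
python3 - <<'E'
from h import *
p,R=pose();s=sense();print({k:np.round(s[k],4) for k in("tcp_pos","ee_rot","force","opening","t")})
c=calibration("wrist");im,d=grab_frame("wrist");cv2.imwrite("pics/w11.png",im)
print((down(-.06).inv()*R).as_rotvec())
E
```

```text
{'tcp_pos': array([ 0.5006, -0.1809,  0.2229]), 'ee_rot': array([ 3.040e-02,  9.995e-01, -2.000e-04,  1.100e-03]), 'force': array([-0.0187, -0.474 ,  3.9822]), 'opening': np.float64(0.0122), 't': np.float64(13.075)}
[ 0.00033115 -0.00214444  0.00072317]
```

View pics/w11.png

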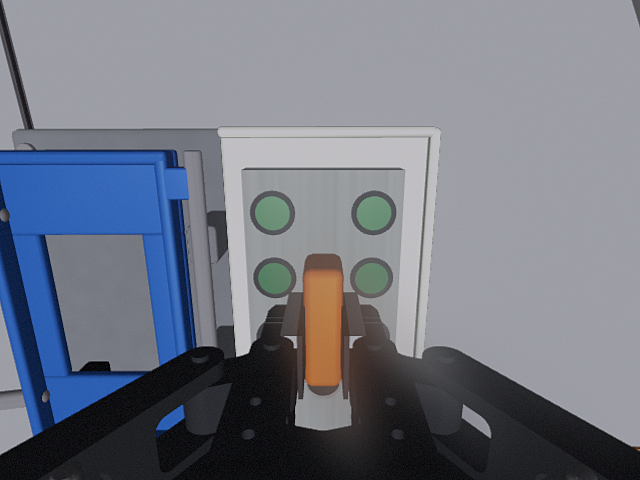

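```bash
python3 - <<'E'
from h import *
p,R=pose()
a=p+[0,0,.07];b=np.array([.385,-.05,.30])
plan(p,R,a,R,3);plan(a,R,b,down(.166),5)
E
```

```text
n 3 twist [0.0, 0.0, 0.0]
[-0.0001, -0.0, -0.0233]
[-0.0001, -0.0, -0.0233]
[-0.0001, -0.0, -0.0233]
n 5 twist [-0.0001, 0.0004, -0.0453]
[0.0247, 0.0247, -0.0015]
[0.0235, 0.0258, -0.0015]
[0.0223, 0.0269, -0.0015]
[0.0211, 0.0278, -0.0014]
[0.0198, 0.0288, -0.0014]
```

Call:
carry_out:
  linear:
    - [0, 0, -0.012]
    - [0, 0, -0.025]
    - [0, 0, -0.033]
    - [0.0247, 0.0247, -0.0015]
    - [0.0235, 0.0258, -0.0015]
    - [0.0223, 0.0269, -0.0015]
    - [0.0211, 0.0278, -0.0014]
    - [0.0198, 0.0288, -0.0014]
  twist:
    - [0, 0, 0]
    - [0, 0, 0]
    - [0, 0, 0]
    - [0, 0.0004, -0.0453]
    - [0, 0.0004, -0.0453]
    - [0, 0.0004, -0.0453]
    - [0, 0.0004, -0.0453]
    - [0, 0.0004, -0.0453]
  gripper: [0, 0, 0, 0, 0, 0, 0, 0]

```text
t: 14.12
tcp_pos: [0.3834, -0.0489, 0.2993]
ee_rot: [-0.083, 0.997, 0.001, -0.001]
force: [0.4, 0.6, -1.3]
opening: 0.0126
```

Call:
carry_out:
  linear:
    - [0, 0, 0]
    - [0, 0, 0]
    - [0, 0, 0]
  twist:
    - [0, 0, 0]
    - [0, 0, 0]
    - [0, 0, 0]
  gripper: [0, 0, 0]

```text
t: 14.5
tcp_pos: [0.385, -0.0503, 0.2994]
ee_rot: [-0.082, 0.997, 0.0, -0.001]
force: [-0.1, -0.8, -1.9]
opening: 0.0126
```

```bash
python3 - <<'E'
from h import *
p,R=pose();s=sense();print({k:np.round(s[k],4) for k in("tcp_pos","ee_rot","force","opening","t")})
c=calibration("wrist");im,d=grab_frame("wrist");cv2.imwrite("pics/w12.png",im);np.savez("w12.npz",im=im,d=d,p=p,q=R.as_quat(),**c)
E
```

```text
{'tcp_pos': array([ 0.385 , -0.0503,  0.2994]), 'ee_rot': array([-8.240e-02,  9.966e-01,  2.000e-04, -7.000e-04]), 'force': array([-0.1423, -0.8238, -1.8699]), 'opening': np.float64(0.0126), 't': np.float64(14.5)}
```

View pics/w12.png

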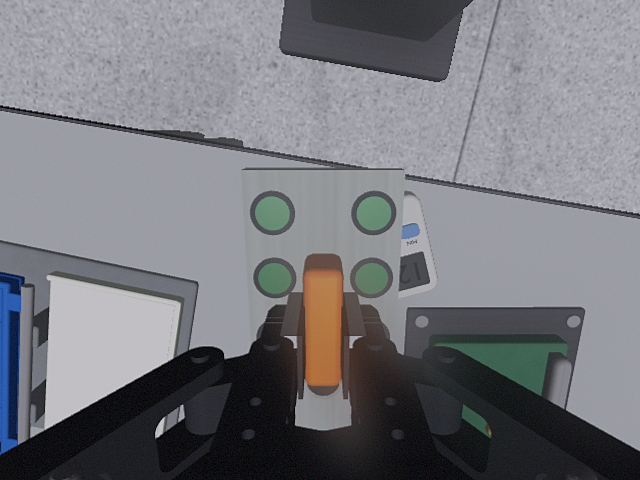

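```bash
python3 - <<'E'
from h import *
im=cv2.imread("pics/w12.png")
cv2.imwrite("pics/w12c.png",cv2.resize(im[295:445,395:605],None,fx=3.8,fy=3.8,interpolation=cv2.INTER_CUBIC))
cv2.imwrite("pics/w12d.png",cv2.resize(im[155:255,225:425],None,fx=4,fy=4,interpolation=cv2.INTER_CUBIC))
E
```

```text
(no output)
```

View pics/w12c.png

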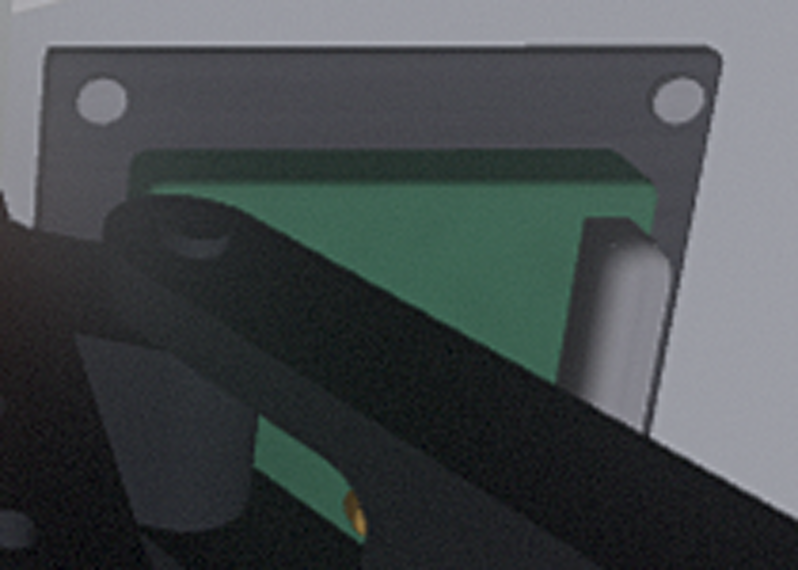

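View pics/w12d.png

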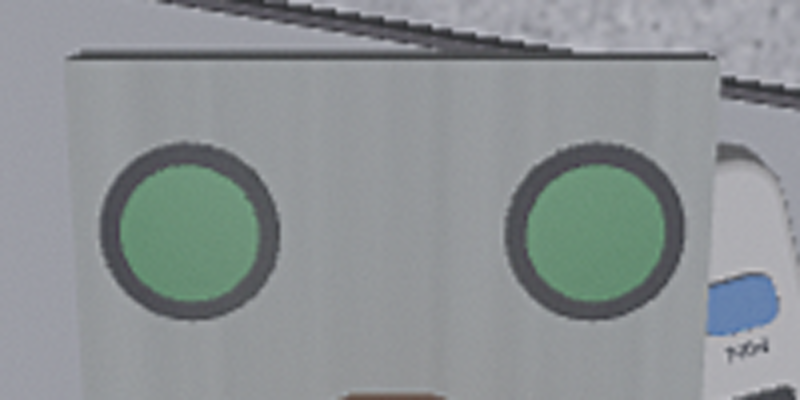

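```bash
python3 - <<'E'
from h import *
f=np.load("w12.npz");c={k:f[k] for k in("mtx","R","t")};p=f["p"];R=Rn.from_quat(f["q"])
P=cloud(c,f["d"]);print("face depth z",np.median(P[180:240,300:340,2]),"exp",p[2]-.177, "carrier tilt:",np.median(P[175:180,300:340,2]),np.median(P[240:248,300:340,2]))
zf=np.median(P[180:240,300:340,2])
a=ray(c,242,169.5,zf);b=ray(c,404.25,169.5,zf);print("tail width",np.linalg.norm(a-b),"in tool:",R.inv().apply(a-p).round(4),R.inv().apply(b-p).round(4))
yaw=lambda a,b:np.degrees(np.arctan2(-(b-a)[0],(b-a)[1])).round(2)
print("tail yaw",yaw(a,b), "tool yaw",np.degrees(np.arctan2(-R.as_matrix()[0,1],R.as_matrix()[1,1])))
# each window pair
for pr,z in (((421.8,321.6),(573.7,321.6)),.006),(((433.9,345),(567.4,344.5)),.02):
    a=ray(c,*pr[0],z);b=ray(c,*pr[1],z);m=(a+b)/2;y=np.radians(9.5)
    x=np.array([np.cos(y),np.sin(y)]);n=np.array([-x[1],x[0]])
    print("stage pair mid",m.round(4),"w",np.linalg.norm(a-b).round(4),"yaw",yaw(a,b),"lat vs pin(.506,.0992)",((m[:2]-[.506,.0992])@n).round(4),"along",((m[:2]-[.506,.0992])@x).round(4))
E
```

```text
face depth z 0.12325318822678272 exp 0.122379928956591 carrier tilt: 0.12325243926181809 0.12321010895300444
tail width 0.059182811086811137 in tool: [ 0.0558 -0.0287  0.1762] [0.0558 0.0304 0.1762]
tail yaw 9.43 tool yaw 9.454003350070938
stage pair mid [0.4279 0.088  0.006 ] w 0.1116 yaw 9.41 lat vs pin(.506,.0992) 0.0018 along -0.0789
stage pair mid [0.4391 0.0872 0.02  ] w 0.0945 yaw 9.64 lat vs pin(.506,.0992) -0.0008 along -0.068
```

```bash
cat >> h.py <<'E'
PIN=np.array([.5065,.0996,.02]);YAW=.165
XD=np.array([np.cos(YAW),np.sin(YAW),0]);YD=np.array([-np.sin(YAW),np.cos(YAW),0])
HT=np.array([-.0342,.0009,.1868])
def tcp_for_hole(short,z,tilt,lat=0.):
    R=down(YAW,tilt);H=PIN-short*XD+lat*YD;H[2]=z
    return H-R.apply(HT),R
def hole_now():
    p,R=pose();H=p+R.apply(HT)-PIN
    return np.array([H@XD,H@YD,H[2]]),(down(YAW).inv()*R).as_rotvec()
E
python3 - <<'E'
from h import *
p,R=pose();print(hole_now())
a,Ra=tcp_for_hole(.014,.085,.08);print(a);plan(p,R,a,Ra,5)
E
```

```text
(array([-0.11055968, -0.12694087,  0.09246976]), array([-0.00067622,  0.00153986,  0.0001366 ]))
[0.44448504 0.08836126 0.26846948]
n 5 twist [0.0001, -0.0163, -0.0]
[-0.0163, 0.0254, 0.0062]
[-0.0162, 0.0254, 0.0064]
[-0.0161, 0.0254, 0.0067]
[-0.016, 0.0254, 0.0069]
[-0.0159, 0.0254, 0.0072]
```

Call:
carry_out:
  linear:
    - [-0.0163, 0.0254, 0.0062]
    - [-0.0162, 0.0254, 0.0064]
    - [-0.0161, 0.0254, 0.0067]
    - [-0.016, 0.0254, 0.0069]
    - [-0.0159, 0.0254, 0.0072]
    - [0, 0, 0]
    - [0, 0, 0]
    - [0, 0, 0]
  twist:
    - [0, -0.0163, 0]
    - [0, -0.0163, 0]
    - [0, -0.0163, 0]
    - [0, -0.0163, 0]
    - [0, -0.0163, 0]
    - [0, 0, 0]
    - [0, 0, 0]
    - [0, 0, 0]
  gripper: [0, 0, 0, 0, 0, 0, 0, 0]

```text
t: 15.55
tcp_pos: [0.4441, 0.0881, 0.2686]
ee_rot: [-0.082, 0.996, 0.004, 0.04]
force: [-0.4, 0.3, -1.6]
opening: 0.0124
```

```bash
python3 - <<'E'
from h import *
h,e=hole_now();print(h.round(4),e.round(4))
p,R=pose();a,Ra=tcp_for_hole(.014,.045,.082);plan(p,R,a,Ra,3)
c=calibration("wrist");im,d=grab_frame("wrist");cv2.imwrite("pics/w13.png",im);np.savez("w13.npz",im=im,d=d,**c)
E
```

```text
[-0.0144 -0.0001  0.0652] [-0.0004 -0.0799  0.0006]
n 3 twist [0.0001, -0.0007, -0.0002]
[0.0011, 0.0, 0.0134]
[0.0011, 0.0, 0.0134]
[0.0011, 0.0001, 0.0134]
```

View pics/w13.png

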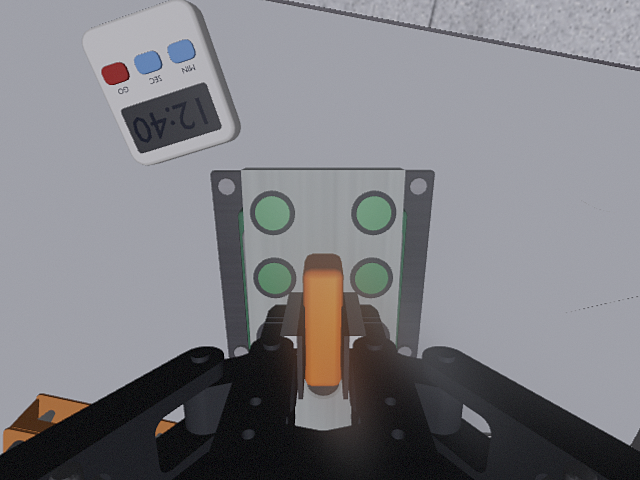

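```bash
python3 - <<'E'
from h import *
f=np.load("w13.npz");c={k:f[k] for k in("mtx","R","t")};p,R=pose()
for a,b,z in (((226.5,187),(418.5,186.5),.006),((211,171),(434,171),.006),((240,352),(405,352),.006)):
    A=ray(c,*a,z);B=ray(c,*b,z);m=(A+B)/2;print(((m-PIN)@YD).round(4),((m-PIN)@XD).round(4),np.linalg.norm(A-B).round(4))
P=cloud(c,f["d"]);zf=np.median(P[172:176,300:340,2]);A=ray(c,242,169.5,zf);B=ray(c,404.3,169.5,zf);m=(A+B)/2;print("tail mid lat",((m-PIN)@YD).round(4),((m-PIN)@XD).round(4),zf)
E
```

```text
-0.0004 -0.0805 0.1118
-0.0003 -0.0897 0.128
-0.0005 0.0339 0.1128
tail mid lat -0.0001 -0.105 0.0887450845659451
```

Call:
carry_out:
  linear:
    - [0.0011, 0, 0.0134]
    - [0.0011, 0, 0.0134]
    - [0.0011, 0, 0.0134]
    - [0, 0, 0]
    - [0, 0, 0]
  twist:
    - [0, -0.0007, 0]
    - [0, -0.0007, 0]
    - [0, -0.0007, 0]
    - [0, 0, 0]
    - [0, 0, 0]
  gripper: [0, 0, 0, 0, 0]

```text
t: 16.23
tcp_pos: [0.444, 0.0889, 0.2281]
ee_rot: [-0.083, 0.996, 0.004, 0.041]
force: [-0.2, 0.3, -1.5]
opening: 0.0126
```

```bash
python3 - <<'E'
from h import *
h,e=hole_now();print(h.round(4),e.round(4),sense()["force"])
p,R=pose();a,Ra=tcp_for_hole(.014,.0255,.084,-.0003);plan(p,R,a,Ra,3)
E
```

```text
[-0.014   0.0008  0.0247] [-0.0008 -0.0821 -0.0008] [-0.21147537  0.27452097 -1.54672471]
n 3 twist [0.0003, -0.0006, 0.0003]
[0.0006, -0.0003, 0.0064]
[0.0006, -0.0003, 0.0064]
[0.0006, -0.0003, 0.0064]
```

Call:
carry_out:
  linear:
    - [0.0006, -0.0003, 0.0064]
    - [0.0006, -0.0003, 0.0064]
    - [0.0006, -0.0003, 0.0064]
    - [0, 0, 0]
    - [0, 0, 0]
  twist:
    - [0.0003, -0.0006, 0.0003]
    - [0.0003, -0.0006, 0.0003]
    - [0.0003, -0.0006, 0.0003]
    - [0, 0, 0]
    - [0, 0, 0]
  gripper: [0, 0, 0, 0, 0]

```text
t: 16.85
tcp_pos: [0.4438, 0.088, 0.2088]
ee_rot: [-0.082, 0.996, 0.003, 0.042]
force: [-0.2, 0.9, -1.7]
opening: 0.0126
```

```bash
python3 - <<'E'
from h import *
h,e=hole_now();print(h.round(4),e.round(4),sense()["force"],sense()["ft_torque"])
im,d=grab_frame("wrist");cv2.imwrite("pics/w14.png",im)
E
```

```text
[-0.0141 -0.0003  0.0055] [ 0.0001 -0.0835  0.0002] [-0.1690216   0.8762406  -1.69821674] [0.00848148 0.06941158 0.00315707]
```

View pics/w14.png

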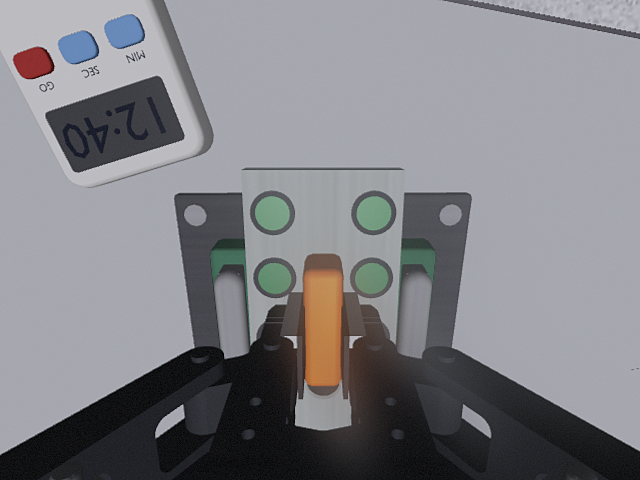

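The carrier sits symmetrically between the rails (212–248, 398–434), no contact felt yet. Lower the last millimetre or two.

Call:
carry_out:
  linear:
    - [0, 0, 0.001]
    - [0, 0, 0.0005]
    - [0, 0, 0]
  twist:
    - [0, 0, 0]
    - [0, 0, 0]
    - [0, 0, 0]
  gripper: [0, 0, 0]

```text
t: 17.27
tcp_pos: [0.4441, 0.088, 0.208]
ee_rot: [-0.082, 0.996, 0.003, 0.042]
force: [-3.1, -0.0, 3.7]
opening: 0.0122
```

```bash
python3 - <<'E'
from h import *
h,e=hole_now();print(h.round(4),e.round(4),sense()["force"],sense()["ft_torque"])
E
```

```text
[-0.0137 -0.0003  0.0047] [ 0.0002 -0.0842  0.0002] [-3.14525955 -0.00703651  3.745134  ] [-0.10771769  0.55931578  0.06287443]
```

Call:
carry_out:
  linear:
    - [0, 0, 0]
    - [0, 0, 0]
    - [0, 0, 0]
    - [0, 0, -0.01]
    - [0, 0, -0.03]
    - [0, 0, -0.04]
    - [0, 0, 0]
  twist:
    - [0, 0, 0]
    - [0, 0, 0]
    - [0, 0, 0]
    - [0, 0, 0]
    - [0, 0, 0]
    - [0, 0, 0]
    - [0, 0, 0]
  gripper: [0.3, 0.3, 0.3, 0.3, 0.3, 0.3, 0.3]

```text
t: 18.15
tcp_pos: [0.4391, 0.087, 0.292]
ee_rot: [-0.082, 0.996, 0.003, 0.046]
force: [0.3, -0.6, -0.4]
opening: 0.0254
```

```bash
python3 - <<'E'
from h import *
s=sense();print(s["tcp_pos"],s["opening"],s["force"])
c=calibration("wrist");im,d=grab_frame("wrist");cv2.imwrite("pics/w15.png",im);np.savez("w15.npz",im=im,d=d,**c)
P=cloud(c,d)
# windows: green discs -> centres
hsv=cv2.cvtColor(im,cv2.COLOR_BGR2HSV)
m=((hsv[...,0]>45)&(hsv[...,0]<85)&(hsv[...,1]>50)&(hsv[...,2]>110)).astype(np.uint8)
n,l,st,ce=cv2.connectedComponentsWithStats(m)
for i in range(1,n):
    if st[i,4]>150:
        w=np.median(P[l==i],0);w0=w-PIN;print(st[i],ce[i].round(1),[(w0@XD).round(4),(w0@YD).round(4),w[2].round(4)])
E
```

```text
[0.43906789 0.0870065  0.29204547] 0.02537553114771959 [ 0.305843   -0.55990303 -0.35320791]
[280 166  22  22 394] [290.5 176.6] [np.float64(-0.0882), np.float64(-0.0195), np.float64(0.0297)]
[346 166  22  22 394] [356.5 176.7] [np.float64(-0.0882), np.float64(0.0185), np.float64(0.0297)]
[281 211  22  21 354] [291.4 220.7] [np.float64(-0.0625), np.float64(-0.0195), np.float64(0.0319)]
[345 211  22  21 361] [355.5 220.8] [np.float64(-0.0623), np.float64(0.0185), np.float64(0.0319)]
[282 253  21  19 316] [292.3 262.1] [np.float64(-0.0364), np.float64(-0.0197), np.float64(0.0342)]
[345 253  20  19 312] [354.5 262. ] [np.float64(-0.0367), np.float64(0.0184), np.float64(0.0342)]
```

View pics/w15.png

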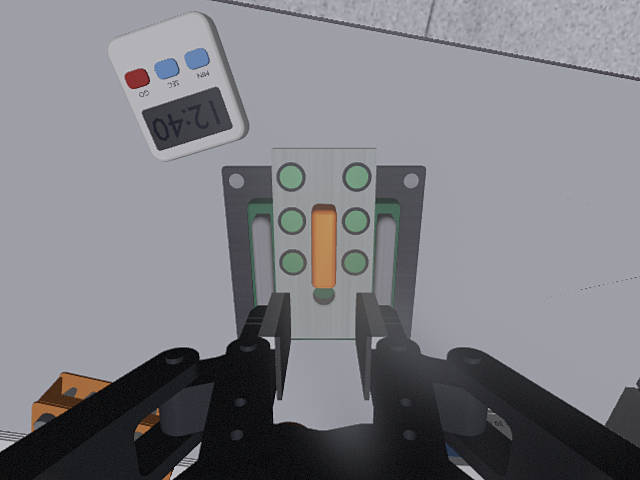

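Carrier lies between the rails, tilted 0.087 rad, its end on the pin, fingers clear (grip 324,245; hole 323,294; tail edge at v=149). Now behind its other end with closed fingers.

```bash
python3 - <<'E'
from h import *
f=np.load("w15.npz");c={k:f[k] for k in("mtx","R","t")}
a=ray(c,272.5,149,.0275);b=ray(c,376,149,.0275)
for w in(a,b):print("tail",((w-PIN)@XD).round(4),((w-PIN)@YD).round(4))
p,R=pose();A=PIN-.130*XD-.0003*YD;A[2]=.29;B=A.copy();B[2]=.187
plan(p,R,A,down(YAW),3);plan(A,down(YAW),B,down(YAW),4)
E
```

```text
tail -0.1036 -0.0294
tail -0.1035 0.0292
n 3 twist [-0.0003, 0.0298, -0.0]
[0.0202, 0.0003, -0.0019]
[0.0202, 0.0003, -0.0013]
[0.0202, 0.0003, -0.0006]
n 4 twist [0.0, 0.0, 0.0]
[0.0, 0.0, 0.0257]
[0.0, 0.0, 0.0257]
[0.0, 0.0, 0.0257]
[0.0, 0.0, 0.0257]
```

Call:
carry_out:
  linear:
    - [0.0202, 0.0003, -0.0019]
    - [0.0202, 0.0003, -0.0013]
    - [0.0202, 0.0003, -0.0006]
    - [0, 0, 0.02]
    - [0, 0, 0.025]
    - [0, 0, 0.025]
    - [0, 0, 0]
    - [0, 0, 0]
  twist:
    - [0, 0.0298, 0]
    - [0, 0.0298, 0]
    - [0, 0.0298, 0]
    - [0, 0, 0]
    - [0, 0, 0]
    - [0, 0, 0]
    - [0, 0, 0]
    - [0, 0, 0]
  gripper: [0, 0, 0, 0, 0, 0, 0, 0]

```text
t: 19.2
tcp_pos: [0.3765, 0.0777, 0.2177]
ee_rot: [-0.082, 0.997, -0.0, -0.003]
force: [-0.1, 0.2, -0.1]
opening: -0.0002
```

```bash
python3 - <<'E'
from h import *
s=sense();p,R=pose();w=p-PIN;print((w@XD).round(4),(w@YD).round(4),p,s["opening"],s["force"],(down(YAW).inv()*R).as_rotvec().round(4))
im,d=grab_frame("wrist");cv2.imwrite("pics/w16.png",im)
B=PIN-.130*XD-.0003*YD;B[2]=.187;plan(p,R,B,down(YAW),2)
E
```

```text
-0.1319 -0.0002 [0.37645869 0.07773934 0.21769876] -0.00021858995903866198 [-0.09895687  0.20217634 -0.078318  ] [-0.      0.0067  0.0002]
n 2 twist [0.0, -0.0033, -0.0001]
[-0.001, -0.0, 0.0153]
[-0.001, -0.0, 0.0153]
```

View pics/w16.png

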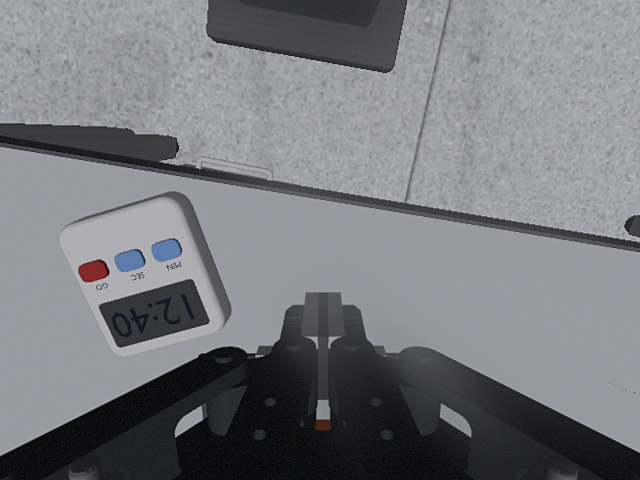

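The fingers (302–342, 292) are shut behind the carrier, timer (145,275) well aside. Down and push.

Call:
carry_out:
  linear:
    - [-0.001, 0, 0.0153]
    - [-0.001, 0, 0.0153]
    - [0, 0, 0]
    - [-0.005, 0, 0]
    - [-0.004, 0, 0]
    - [-0.002, 0, 0]
    - [-0.002, 0, 0]
    - [0, 0, 0]
  twist:
    - [0, -0.0033, 0]
    - [0, -0.0033, 0]
    - [0, 0, 0]
    - [0, 0, 0]
    - [0, 0, 0]
    - [0, 0, 0]
    - [0, 0, 0]
    - [0, 0, 0]
  gripper: [0, 0, 0, 0, 0, 0, 0, 0]

```text
t: 20.25
tcp_pos: [0.3918, 0.0802, 0.1872]
ee_rot: [-0.082, 0.997, -0.0, 0.001]
force: [-1.1, 0.2, 0.8]
opening: -0.0002
```

```bash
cat > st.py <<'E'
from h import *
s=sense();p,R=pose();w=p-PIN;print((w@XD).round(4),(w@YD).round(4),p[2].round(4),"Fx",(np.array(s["force"])@XD).round(2),np.round(s["force"],2),s["t"])
E
python3 st.py
```

```text
-0.1163 -0.0003 0.1872 Fx -1.1 [-1.15  0.19  0.79] 20.25
```

Call:
carry_out:
  linear:
    - [-0.002, 0, 0]
    - [-0.002, 0, 0]
    - [-0.002, 0, 0]
    - [0, 0, 0]
  twist:
    - [0, 0, 0]
    - [0, 0, 0]
    - [0, 0, 0]
    - [0, 0, 0]
  gripper: [0, 0, 0, 0]

```text
t: 20.75
tcp_pos: [0.3975, 0.0812, 0.187]
ee_rot: [-0.082, 0.997, -0.0, 0.0]
force: [-2.8, -0.0, 2.1]
opening: 0.0001
```

```bash
python3 st.py; python3 - <<'E'
from h import *
c=calibration("wrist");im,d=grab_frame("wrist");cv2.imwrite("pics/w17.png",im)
im,d=grab_frame("top");cv2.imwrite("pics/t17.png",cv2.resize(im[225:305,200:300],None,fx=6,fy=6,interpolation=cv2.INTER_CUBIC))
E
```

```text
-0.1105 -0.0002 0.187 Fx -2.8 [-2.83 -0.03  2.08] 20.75
```

View pics/w17.png

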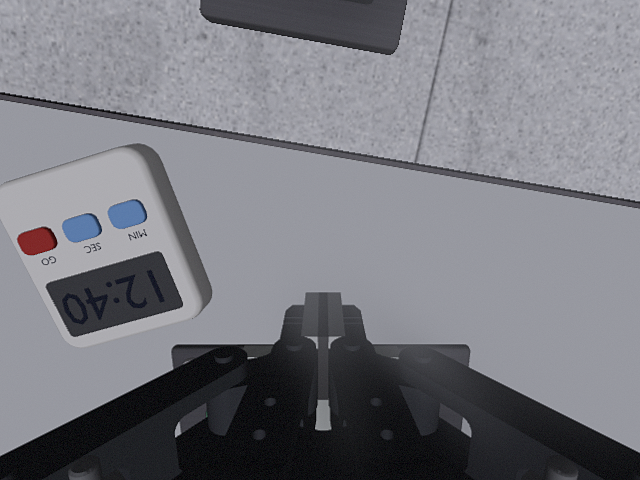

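Call:
carry_out:
  linear:
    - [-0.002, 0, 0]
    - [-0.002, 0, 0]
    - [-0.0015, 0, 0]
    - [0, 0, 0]
  twist:
    - [0, 0, 0]
    - [0, 0, 0]
    - [0, 0, 0]
    - [0, 0, 0]
  gripper: [0, 0, 0, 0]

```text
t: 21.35
tcp_pos: [0.4038, 0.0822, 0.1871]
ee_rot: [-0.082, 0.997, 0.0, 0.002]
force: [-1.4, 0.5, 0.9]
opening: 0.0002
```

```bash
python3 st.py
```

```text
-0.1042 -0.0003 0.1871 Fx -1.26 [-1.36  0.52  0.91] 21.35
```

Call:
carry_out:
  linear:
    - [-0.001, 0, 0]
    - [0, 0, 0]
  twist:
    - [0, 0, 0]
    - [0, 0, 0]
  gripper: [0, 0]

```text
t: 21.6
tcp_pos: [0.4043, 0.0823, 0.1871]
ee_rot: [-0.082, 0.997, -0.0, 0.001]
force: [-2.1, -0.9, 1.1]
opening: -0.0001
```

Call:
carry_out:
  linear:
    - [-0.001, 0, 0]
    - [0, 0, 0]
  twist:
    - [0, 0, 0]
    - [0, 0, 0]
  gripper: [0, 0]

```text
t: 21.85
tcp_pos: [0.4051, 0.0824, 0.1871]
ee_rot: [-0.082, 0.997, 0.0, 0.001]
force: [-1.5, 0.3, 1.3]
opening: -0.0002
```

```bash
python3 st.py
```

```text
-0.1029 -0.0003 0.1871 Fx -1.44 [-1.52  0.33  1.3 ] 21.85
```

Call:
carry_out:
  linear:
    - [-0.001, 0, 0]
    - [0, 0, 0]
  twist:
    - [0, 0, 0]
    - [0, 0, 0]
  gripper: [0, 0]

```text
t: 22.1
tcp_pos: [0.4061, 0.0826, 0.1871]
ee_rot: [-0.082, 0.997, 0.0, 0.001]
force: [-1.3, -0.6, 2.2]
opening: 0.0
```

Call:
carry_out:
  linear:
    - [-0.001, 0, 0]
    - [0, 0, 0]
  twist:
    - [0, 0, 0]
    - [0, 0, 0]
  gripper: [0, 0]

```text
t: 22.35
tcp_pos: [0.4071, 0.0828, 0.1871]
ee_rot: [-0.082, 0.997, 0.0, 0.001]
force: [-1.7, -0.7, 0.4]
opening: 0.0001
```

```bash
python3 st.py
```

```text
-0.1008 -0.0003 0.1871 Fx -1.79 [-1.71 -0.65  0.39] 22.35
```

Call:
carry_out:
  linear:
    - [0.01, 0, 0]
    - [0.012, 0, -0.01]
    - [0, 0, -0.04]
    - [0, 0, -0.045]
    - [0, 0, -0.02]
    - [0, 0, 0]
    - [0, 0, 0]
  twist:
    - [0, 0, 0]
    - [0, 0, 0]
    - [0, 0, 0]
    - [0, 0, 0]
    - [0, 0, 0]
    - [0, 0, 0]
    - [0, 0, 0]
  gripper: [0, 0, 0, 0, 0, 0, 0]

```text
t: 23.22
tcp_pos: [0.3846, 0.0791, 0.3009]
ee_rot: [-0.082, 0.997, 0.0, -0.0]
force: [-0.2, 0.2, -0.1]
opening: -0.0003
```

```bash
cat > look.py <<'E'
import sys
from h import *
n=sys.argv[1]
c=calibration("wrist");im,d=grab_frame("wrist");cv2.imwrite(f"pics/{n}.png",im)
P=cloud(c,d)
hsv=cv2.cvtColor(im,cv2.COLOR_BGR2HSV)
m=((hsv[...,0]>45)&(hsv[...,0]<85)&(hsv[...,1]>50)&(hsv[...,2]>110)).astype(np.uint8)
nn,l,st,ce=cv2.connectedComponentsWithStats(m)
for i in range(1,nn):
    if st[i,4]>150:
        w=np.median(P[l==i],0);w0=w-PIN;print(st[i],ce[i].round(1),[(w0@XD).round(4),(w0@YD).round(4),w[2].round(4)])
E
python3 st.py;python3 look.py w18
```

```text
-0.1236 -0.0002 0.3009 Fx -0.15 [-0.19  0.24 -0.05] 23.225
```

View pics/w18.png

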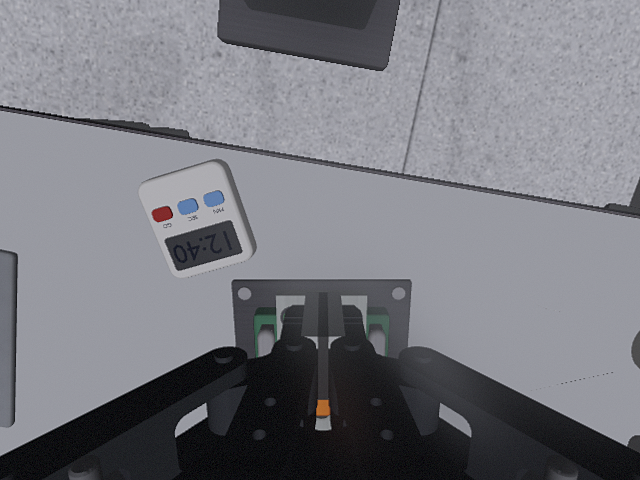

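Call:
carry_out:
  linear:
    - [-0.025, 0, 0]
    - [-0.03, 0, 0]
    - [0, 0, 0]
    - [0, 0, 0]
  twist:
    - [0, 0, 0]
    - [0, 0, 0]
    - [0, 0, 0]
    - [0, 0, 0]
  gripper: [0.5, 0.5, 0.5, 0.5]

```text
t: 23.78
tcp_pos: [0.4386, 0.0881, 0.3006]
ee_rot: [-0.082, 0.997, 0.0, -0.001]
force: [-0.0, 0.9, 0.6]
opening: 0.0428
```

```bash
python3 st.py;python3 look.py w19
```

```text
-0.0689 -0.0002 0.3006 Fx 0.11 [-0.03  0.88  0.62] 23.775
[281 230  20  20 319] [290.6 239.4] [np.float64(-0.0733), np.float64(-0.0196), np.float64(0.0311)]
[341 230  21  20 320] [351.1 239.5] [np.float64(-0.0733), np.float64(0.0185), np.float64(0.0311)]
[282 269  20  19 282] [291.3 278.1] [np.float64(-0.0474), np.float64(-0.0196), np.float64(0.0312)]
[341 270  19  18 278] [350.2 278.3] [np.float64(-0.0474), np.float64(0.0184), np.float64(0.0313)]
[283 307  19  17 256] [292.  314.9] [np.float64(-0.0214), np.float64(-0.0198), np.float64(0.0313)]
[340 307  19  17 252] [349.3 315.1] [np.float64(-0.0213), np.float64(0.0182), np.float64(0.0313)]
```

View pics/w19.png

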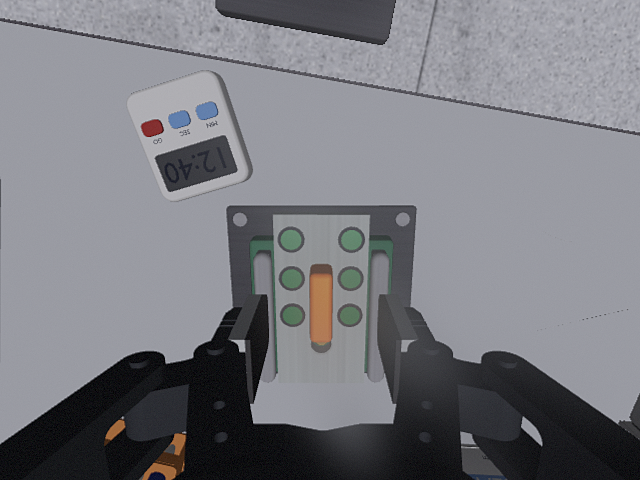

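```bash
python3 - <<'E'
from h import *
im,d=grab_frame("top");cv2.imwrite("pics/t20.png",cv2.resize(im[195:315,145:465],None,fx=2.5,fy=2.5,interpolation=cv2.INTER_CUBIC))
E
```

```text
(no output)
```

View pics/t20.png

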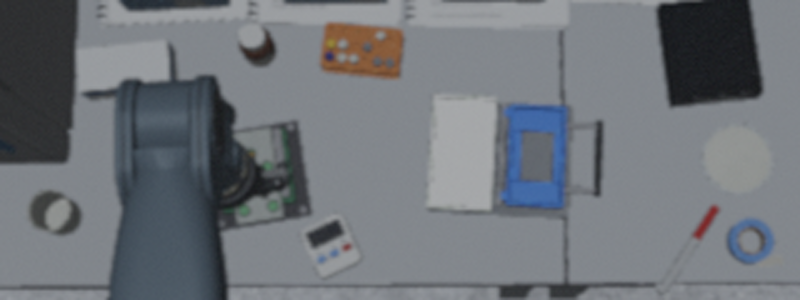

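The leaf lies open and empty (537,155), the tray is empty, the bystanders are where they were, and the gripper is clear above the seated carrier.

```bash
python3 -c "
from rig import *
print(finish_job())"
```

```text
the job is handed in; nothing more can be done
None
```

I did every step and handed the job in at about 24 s; `finish_job` gives no verdict.

- **Turnover:** I folded the leaf by its handle flat onto the tray, which turned the carrier face up, then swung it back open. The carrier stayed on the tray.
- **Laying on the pin:** I took the carrier by its grip, laid it between the rails with its hole about 14 mm short of the pin, and let go. The camera showed it tilted 0.087 rad with its end on the pin.
- **Seating:** I pushed it with the fingers shut at 1–3 N. The force fell by about half just before the hole reached the pin, so I took that as the hole dropping. There was no clear rise at the pin's stop, so I backed off and looked.

**Last checks**
- The carrier's face is level: 31.1–31.3 mm across all six windows. That is about 1 mm above the ideal 30 mm, which matches the depth camera reading the block about 0.7 mm high.
- The hole is about 1 mm past the pin's measured position and 0.5 mm or less to the side, within the hole's play.
- The leaf is open, and the other things on the bench look unmoved in the top view.
- The gripper is clear, with no contact force.

No check failed. The fingers read about 2 mm under nominal on both grips, which I took as an offset.

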